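Put the stray coupling away and shut the stock cabinet

ROBOT

A 7-joint arm with a two-finger parallel gripper is mounted at the origin on the work surface. World frame = base frame: x ahead of the robot, y to its left, z up, the work surface at z = 0. Lengths are in mm, angles in rad, forces in N, time in s.
With the tool pointing down it reaches from about 400 to 925 mm from the base axis. Payload 5.6 kg.
Tool frame: the origin (TCP) lies at the very end of the fingers, on their centre line; the grasp point (between the pads) lies bot.pinch_z behind it (bot.pinch_z is the distance from the TCP to the grasp point, in mm); z points along the fingers, y is the line along which they close (so a half turn about z gives the same grasp; the last joint's range is limited). The gripper opens to 85 mm and grips with 20 to 120 N. Pads are 22 mm wide; open, the fingers measure 114 mm over their backs; the gripper's body (76 mm by 85 mm) begins 54 mm behind the grasp point. The pads swing forward as they close: fully open they stand 13 mm farther back than shut.
Start: joints at [1.14, 0.468, -0.012, 1.603, 0.006, 1.071, -0.056], TCP at [245.76, -601.756, 231.29] pointing down, gripper open.
Joint ranges: [-2.53, 2.53], [-0.31, 2.02], [-1.57, 1.55], [0.28, 2.44], [-1.29, 4.43], [0.15, 1.84], [-2.92, 2.92]. Speed limits (rad/s): [2.57, 2.57, 3.14, 3.14, 3.14, 3.14, 3.14].

INTERFACE

Orientations are given as a rotation vector (axis times angle).
In Python, from bench import bot, vision, nets gives the robot as it stands.
- The arm moves only by the shell command python3 -m jog 'ROWS' [OPENING] [FORCE]. ROWS is text: rows parted by semicolons, each of 6 numbers parted by spaces: the shift along the tool's x, y, z in mm, then the turn, a rotation vector about the tool's x, y, z in rad. A call has 1 to 5 rows; each row is the pose to reach, as a shift and turn from the pose commanded when the call began, along the tool's axes at that moment; what a row does not reach only later rows make up. A row lasts 1/10 s, in which the tool goes at most 50 mm and 8.59 degrees, less where a joint would pass 70% of its speed; a pose out of reach is approached as far as the arm can. A call with a gripper value outside its range is refused whole. OPENING is the closure, from 0 (fully open) to 1 (shut), set as the call begins (- or left out, the last holds). The fingers move at their own pace and stop on an object; FORCE is the grip in N (left out, the last holds). Time passes only in rows, so rows that repeat a pose let the fingers close. It gives the time, the measured TCP pose, the force, the opening and the grip force at its end, in the units of the state.
- bot.get_obs(): the state, without advancing time (a new reading comes with each control period).
- vision.capture(name): name is "side" or "top" or "wrist"; returns a dict with "frame" (480x640x3 uint8, red, green, blue), "fx", "fy", "cx", "cy" (pixels), "eye" and "rotation" of the camera in the world. Camera axes: x right, y up, looking along -z (the intrinsics and any distortion apply to the point x, -y, -z); pixel columns grow to the right and rows downward; lengths in mm; the calibration is good to about 2 mm. A picture is of the moment at which its call begins. There is no depth.
- bot.finish_job(): hands the job in; it is judged then, once.
Trained networks look in a picture, given as the dict that the camera call returned (one of the last four; its "shot" number tells which), for a name from the list of things; names that differ only in an ending like _2 or _b are one class to them, and where a whole thing is asked for, a point or a joint stands for the part that bears it (a point fixed in the world has none). Each returns a list of dicts, best first, with "confidence" (0 to 1); they miss things now and then, are a little off and sometimes report something else, mostly with a low value. They report only what shows in the picture. A call takes as long as a camera call.
- nets.recognise(picture, thing): "at" ([x, y, z] in mm, in the coordinates of the camera as it stood for that picture, good to about 4 mm: the middle of the surface that is visible of it).
The state is a dict: "t": time; "joint_positions": joint angles; "joint_velocities": joint speeds; "tau": joint torques, N m; "tcp_pos": TCP position; "orientation": TCP orientation; "wrist_force": force on the tool from outside, world axes, zero at the start; "moment": the same for the moment, N m; "grip_width": opening from 0.0 (shut) to 1.0 (fully open); "gripper_force": force on a finger pad.
Only numpy, scipy, OpenCV 4.12 (cv2) and the standard library are available. Lean on these libraries where they do the work, as an engineer would, in place of code of your own. Each camera call takes 0.05 s, during which the arm holds its last target. There are 200 camera calls.

TASK

Put the orange pipe coupling away in the tray of its own colour inside the open stock cabinet, reaching in under the clear roof; the blue one there is already in its tray and stays in it. Then push the cabinet door shut until it is fully home on its catch and stays there by itself. Leave the white and grey couplings and everything else on the bench as they are.

Things in the scene. Friction and masses are not known exactly. Their poses are not given: they have to be found in the camera images.
- cabinet: Dark steel cabinet, 180 deep (x) x 338 wide (y) x 280 mm tall. Origin: centre of its underside; +x to its back; its open front faces its -x, roughly the robot; +y is left from the robot. Inner floor 20 mm up, side walls 4 mm. CLEAR roof sheet over the full depth, underside 276 mm up: trays show through it but a vertical tool cannot reach them. From x = +27 mm back: a 120 mm tall row of stock.
- cabinet_mouth (a point): Centre of the cabinet's front opening, in its front plane, 90 mm ahead of the cabinet's origin (its own -x) and 150 mm above the bench; axes as the cabinet's.
- door (a joint): Angle (rad) of the cabinet's blue steel door about its upright left hinge. 0 = fully shut on its catch; grows as it opens towards the robot; starts at 1.6 to 1.85. Turns easily; in the last 0.06 rad a sprung ball catch at the sill resists (about 11 N at the push point), then below about 0.025 rad it snaps the door home to 0. Let go short of that, the door is pushed back ajar.
- door_hinge (a point): On the door's upright hinge line, in the cabinet's front plane: 90 mm ahead (-x) of and 169 mm left (+y) of the cabinet's origin, 145 mm above the bench. Axes turn with the door (shut: as the cabinet's): -y runs along the panel to its free edge (338 mm), -x is outward. Panel from x = -12 mm (outer face) to 0 (inner face), 14 to 276 mm above the bench.
- door_push (a point): Point on the door's outer face, 210 mm from the hinge and 229 mm above the bench: a good place to push. Axes turn with the door (outward = -x). A 100 mm upright steel bar handle, 35 mm off the outer face, sits lower and nearer the free edge: 305 mm from the hinge, 49 to 149 mm above the bench.
- tray_orange: Fixed orange open plastic tray on the cabinet's floor, just inside the mouth, 100 (x) x 130 (y) x 30 mm tall, walls and floor 4 mm. Origin: centre of its underside (20 mm above the bench), 35 mm ahead (-x) of the cabinet's centre and 70 mm to its left or right; axes as the cabinet's.
- tray_blue: Same as the orange tray but blue, on the other side of the cabinet (left and right may swap).
- fit_orange: Loose orange plastic pipe coupling with two thin white bands, upright on the bench: a cylinder 32 mm in diameter, 45 mm tall, 60 g. Origin: centre of its lower end, z along its axis.
- fit_orange_center (a point): Middle of the orange coupling, 22.5 mm above its lower end.
- fit_blue: Loose blue pipe coupling, same size, already put away: it stands in the middle of the blue tray and stays in it. Origin: centre of its lower end.
- fit_blue_center (a point): Middle of the blue coupling, 22.5 mm above its lower end.
- fit_grey: A grey coupling of the same size, upright among the others; bystander, stays where it is. Origin: centre of its lower end.
- fit_white: A white coupling of the same size, upright among the others; bystander, stays where it is. Origin: centre of its lower end.
- tee: White plastic pipe tee lying on the bench, 70 mm long, 34 mm pipe; bystander. Origin: under its middle.
- cement_can: Yellow-labelled can, 72 mm in diameter, 100 mm tall; bystander. Origin: centre of its base.
- tape_measure: Yellow tape measure, 70 x 40 x 65 mm tall; bystander. Origin: centre of its underside.
- driver: Screwdriver lying on the bench; bystander. Origin: under its middle.
- spanner: Wrench lying on the bench; bystander. Origin: under its middle.

How it is judged:
By the outcome, as a careful person would: the job done as asked, in the order asked, and still so for the second after the job is handed in, with the robot touching nothing.
It also fails if it takes over 72 s, if anything falls off the work surface, if the arm or the gripper's body presses on something with over 40 N, if the wrist force passes 120 N, or if a joint passes its speed limit or range.

## Working session

There is one attempt and no reset: what is moved stays moved. The work goes in short steps, Python scripts to look and compute and a shell command to move; the robot and the scene stay as the last step left them, time stands still between calls to the robot, and variables do not carry over. Pictures are saved under pics/ and viewed, at most 10 in all, crops included, and the job is handed in when it is done.

```bash
ls; mkdir -p pics; cat > h.py <<'E'
import numpy as np, cv2
from bench import bot, vision, nets
from scipy.spatial.transform import Rotation as R
def world(p,at): return np.array(p["eye"])+np.array(p["rotation"])@np.array(at)
def pix(p,w):
    c=np.array(p["rotation"]).T@(np.array(w)-np.array(p["eye"])); return p["cx"]+p["fx"]*c[0]/-c[2], p["cy"]-p["fy"]*c[1]/-c[2]
def save(p,n): cv2.imwrite(f"pics/{n}.png",p["frame"][:,:,::-1])
E
python3 - <<'E'
from h import *
o=bot.get_obs(); print(o["t"],o["tcp_pos"],o["orientation"],o["grip_width"],bot.pinch_z)
for n in ["top","side"]:
    p=vision.capture(n); save(p,n+"0"); print(n,[k for k in p if k!="frame"],np.round(p["eye"]),np.round(p["rotation"],3).tolist(),p["fx"],p["cx"],p["cy"])
    for k in ["fit_orange","fit_blue","fit_grey","fit_white","tray_orange","tray_blue","cabinet","door","door_push","cement_can","tape_measure","tee","driver","spanner"]:
        r=nets.recognise(p,k)
        print(k,[(np.round(world(p,x["at"])).tolist(),round(x["confidence"],2)) for x in r[:2]])
print(bot.get_obs()["t"])
E
```

```text
pics
0.0 [ 245.49581426 -601.2319145   230.3126786 ] [-3.08101174e+00 -6.04908471e-01  7.70018981e-04] 0.999626154461612 18.700000000000003
top ['fx', 'fy', 'cx', 'cy', 'eye', 'rotation', 'shot'] [ 161.  -49. 1827.] [0.163, -0.151, -1.575] 585.0760557572901 322.94823472247685 235.26381983301215
fit_orange [([3041.0, 2830.0, 4706.0], 0.66), ([3072.0, 2862.0, 4738.0], 0.47)]
fit_blue [([3011.0, 2800.0, 4677.0], 0.62)]
fit_grey [([3057.0, 2847.0, 4723.0], 0.67)]
fit_white [([3080.0, 2870.0, 4746.0], 0.63), ([2657.0, 2447.0, 4323.0], 0.18)]
tray_orange [([3040.0, 2829.0, 4705.0], 0.73), ([3072.0, 2861.0, 4737.0], 0.19)]
tray_blue [([3068.0, 2857.0, 4733.0], 0.91)]
cabinet [([2645.0, 2434.0, 4311.0], 0.96), ([3043.0, 2833.0, 4709.0], 0.35)]
door [([2723.0, 2512.0, 4389.0], 0.88)]
door_push [([2727.0, 2516.0, 4393.0], 0.81), ([3069.0, 2858.0, 4734.0], 0.71)]
cement_can [([2888.0, 2677.0, 4554.0], 0.76)]
tape_measure [([3065.0, 2854.0, 4730.0], 0.91)]
tee [([3116.0, 2906.0, 4782.0], 0.88), ([3147.0, 2936.0, 4812.0], 0.39)]
driver [([3071.0, 2860.0, 4737.0], 0.54), ([3011.0, 2800.0, 4676.0],
[... 375 characters left out ...]
21.0, 539.0, 2528.0], 0.6)]
fit_white [([1243.0, 561.0, 2550.0], 0.59)]
tray_orange [([1234.0, 552.0, 2542.0], 0.98), ([1246.0, 564.0, 2554.0], 0.58)]
tray_blue [([1252.0, 570.0, 2560.0], 0.91)]
cabinet [([1079.0, 397.0, 2386.0], 0.6), ([1063.0, 381.0, 2371.0], 0.35)]
door [([1062.0, 380.0, 2370.0], 0.63)]
door_push [([1059.0, 377.0, 2366.0], 0.82)]
cement_can [([1183.0, 501.0, 2490.0], 0.86)]
tape_measure [([1274.0, 592.0, 2582.0], 0.94), ([1173.0, 491.0, 2480.0], 0.16)]
tee [([1306.0, 624.0, 2613.0], 0.83), ([1232.0, 550.0, 2540.0], 0.25)]
driver [([1173.0, 491.0, 2480.0], 0.89), ([1233.0, 551.0, 2540.0], 0.67)]
spanner [([1244.0, 562.0, 2552.0], 0.89), ([1237.0, 555.0, 2544.0], 0.66)]
1.5
```

View pictures.

Rotation is a rotation vector, so I'll fix that and look.

```bash
cat > h.py <<'E'
import numpy as np, cv2
from bench import bot, vision, nets
from scipy.spatial.transform import Rotation as R
def rot(p): return R.from_rotvec(p["rotation"]).as_matrix()
def world(p,at): return np.array(p["eye"])+rot(p)@np.array(at)
def pix(p,w):
    c=(np.array(w)-np.array(p["eye"]))@rot(p); c=c.T; return np.array([p["cx"]+p["fx"]*c[0]/-c[2], p["cy"]-p["fy"]*c[1]/-c[2]]).T
def ray(p,u,v):
    return rot(p)@np.array([(u-p["cx"])/p["fx"],-(v-p["cy"])/p["fy"],-1])
def atz(p,u,v,z):
    d=ray(p,u,v); return np.array(p["eye"])+d*(z-p["eye"][2])/d[2]
def tri(obs):
    A=0;b=0
    for p,u,v in obs:
        d=ray(p,u,v); d/=np.linalg.norm(d); M=np.eye(3)-np.outer(d,d); A=A+M; b=b+M@np.array(p["eye"])
    return np.linalg.solve(A,b)
def save(p,n): cv2.imwrite(f"pics/{n}.png",p["frame"][:,:,::-1])
E
python3 - <<'E'
from h import *
for n in ["top","side"]:
    p=vision.capture(n); save(p,n+"1"); print(n,p["eye"],p["rotation"],p["fx"],p["fy"],p["cx"],p["cy"])
    for k in ["fit_orange","fit_blue","fit_grey","fit_white","tray_orange","tray_blue","cabinet","door","door_push","cement_can","tape_measure","tee","driver","spanner"]:
        r=nets.recognise(p,k)
        print(k,[(np.round(world(p,x["at"])).tolist(),round(x["confidence"],2),np.round(pix(p,world(p,x["at"]))).tolist()) for x in r[:2]])
E
```

```text
top [ 161.26202096  -49.4172003  1826.97208992] [ 0.16255728 -0.15094345 -1.57467226] 585.0760557572901 585.0760557572901 322.94823472247685 235.26381983301215
fit_orange []
fit_blue [([373.0, 234.0, 194.0], 0.28, [226.0, 277.0])]
fit_grey []
fit_white [([508.0, -437.0, 46.0], 0.57, [452.0, 238.0])]
tray_orange [([601.0, 127.0, 26.0], 0.82, [271.0, 212.0])]
tray_blue [([611.0, -19.0, 23.0], 0.75, [317.0, 209.0])]
cabinet [([624.0, 111.0, 284.0], 0.57, [268.0, 182.0])]
door [([375.0, 232.0, 191.0], 0.7, [227.0, 277.0])]
door_push [([371.0, 233.0, 195.0], 0.93, [226.0, 278.0])]
cement_can [([633.0, 395.0, 103.0], 0.84, [181.0, 197.0])]
tape_measure [([669.0, -349.0, 64.0], 0.86, [422.0, 187.0]), ([627.0, 111.0, 284.0], 0.59, [268.0, 181.0])]
tee [([723.0, -257.0, 30.0], 0.55, [391.0, 174.0])]
driver [([262.0, -359.0, 20.0], 0.84, [429.0, 319.0])]
spanner [([393.0, -551.0, 5.0], 0.58, [488.0, 276.0])]
side [ 246.14711089 -435.85277984 1553.65233528] [ 0.31701874 -0.09457254 -0.60617299] 600.255307830541 600.255307830541 331.56334353335603 242.58985150525322
fit_orange [([470.0, -207.0, 41.0], 0.72, [355.0, 315.0])]
fit_blue [([636.0, -17.0, 60.0], 0.64, [364.0, 221.0])]
fit_grey [([464.0, -334.0, 43.0], 0.48, [383.0, 357.0]), ([619.0, -25.0, 20.0], 0.31, [360.0, 231.0])]
fit_white []
tray_orange [([601.0, 121.0, 24.0], 0.87, [324.0, 194.0])]
tray_blue [([620.0, -22.0, 22.0], 0.92, [360.0, 230.0])]
cabinet []
door [([382.0, 224.0, 176.0], 0.77, [228.0, 185.0])]
door_push [([377.0, 226.0, 173.0], 0.83, [226.0, 186.0])]
cement_can [([640.0, 381.0, 88.0], 0.68, [282.0, 107.0])]
tape_measure [([671.0, -359.0, 67.0], 0.66, [456.0, 316.0])]
tee [([732.0, -265.0, 32.0], 0.82, [449.0, 277.0]), ([467.0, -335.0, 40.0], 0.65, [384.0, 357.0])]
driver [([266.0, -367.0, 24.0], 0.75, [325.0, 416.0])]
spanner [([405.0, -557.0, 8.0], 0.63, [417.0, 449.0])]
```

View pics/top0.png

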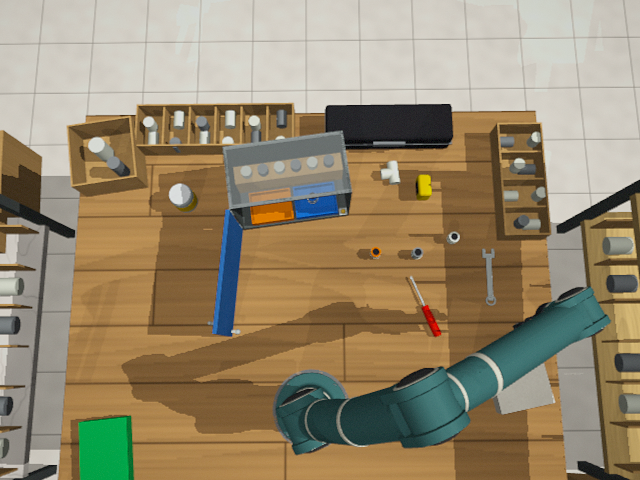

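View pics/side0.png

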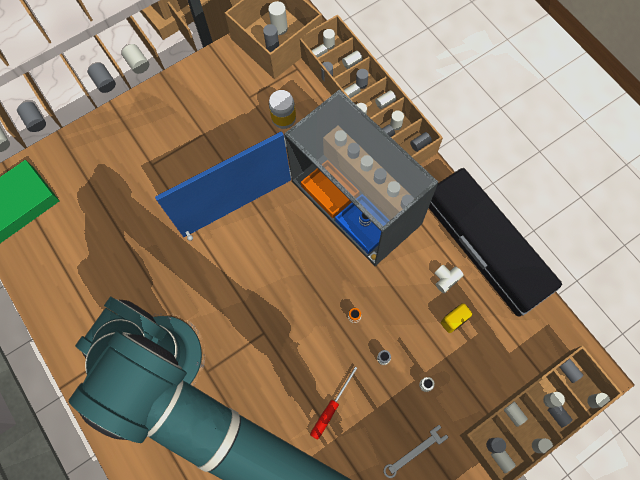

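The top view shows orange coupling at (376,253), grey (417,253), white (453,238), and the orange tray on the left at (271,212). The open door runs (232,212)–(222,333). The side view agrees: orange at (355,315), door edge bottom near (188,237). I'll zoom on the cabinet to fit its pose.

```bash
python3 - <<'E'
import cv2,numpy as np
a=cv2.imread("pics/top1.png")[120:345,200:400]; b=cv2.imread("pics/side1.png")[80:280,150:450]
a=cv2.resize(a,None,fx=2.6,fy=2.6,interpolation=cv2.INTER_CUBIC)
cv2.imwrite("pics/za.png",a)
b=cv2.resize(b,None,fx=2.6,fy=2.6,interpolation=cv2.INTER_CUBIC)
cv2.imwrite("pics/zb.png",b)
E
```

```text
(no output)
```

View pics/za.png

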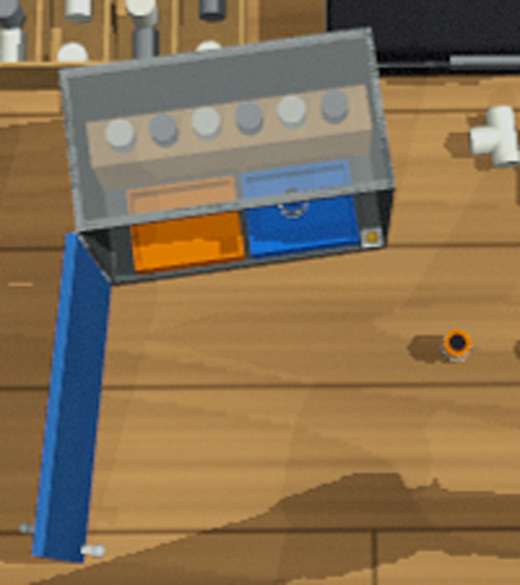

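View pics/zb.png

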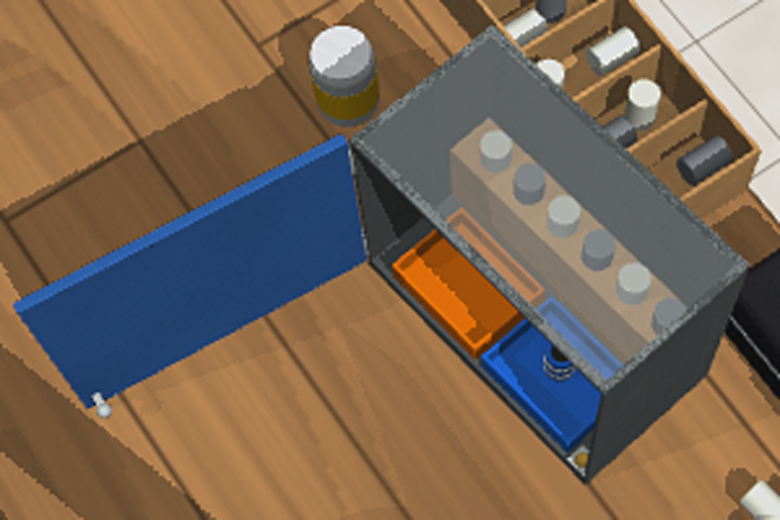

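Zooms: the cabinet roof corners in the top crop are (62,70), (372,30), (393,187), (79,232), with the base front at (113,284) and (383,247). The door's free end is at (33–45,556). In the side crop the coupling in the blue tray is clear at (557,362), and the door's inner free edge runs (22,312)–(90,407). Next I'll fit the poses.

```bash
python3 - <<'E'
from h import *
from scipy.optimize import least_squares
T=dict(eye=[161.262,-49.417,1826.972],rotation=[0.16255728,-0.15094345,-1.57467226],fx=585.076,fy=585.076,cx=322.948,cy=235.264)
S=dict(eye=[246.147,-435.853,1553.652],rotation=[0.31701874,-0.09457254,-0.60617299],fx=600.255,fy=600.255,cx=331.563,cy=242.590)
t=lambda u,v:(u/2.6+200,v/2.6+120); s=lambda u,v:(u/2.6+150,v/2.6+80)
c={'bl':(90,169,280),'br':(90,-169,280),'fr':(-90,-169,280),'fl':(-90,169,280),'gr':(-90,-169,0),'gl':(-90,169,0)}
O=[(T,t(62,70),'bl'),(T,t(372,30),'br'),(T,t(393,187),'fr'),(T,t(79,232),'fl'),(T,t(113,284),'gl'),(T,t(383,247),'gr'),
(S,s(490,30),'bl'),(S,s(353,140),'fl'),(S,s(605,388),'fr'),(S,s(747,265),'br'),(S,s(372,265),'gl'),(S,s(588,482),'gr')]
def W(q,l): 
    a=q[2]; return np.array([q[0]+np.cos(a)*l[0]-np.sin(a)*l[1],q[1]+np.sin(a)*l[0]+np.cos(a)*l[1],l[2]])
f=lambda q:np.concatenate([pix(p,W(q,c[k]))-np.array(uv) for p,uv,k in O])
r=least_squares(f,[640,60,0.1]); q=r.x; print("cab",q.round(3)); print(f(q).reshape(-1,2).round(1).tolist())
D=[(T,t(33,555),(-12,-338,276)),(T,t(45,557),(0,-338,276)),(T,t(83,562),(0,-338,14)),(S,s(22,312),(0,-338,276)),(S,s(90,407),(0,-338,14))]
h=W(q,(-90,169,0))
g=lambda a:np.concatenate([pix(p,W([h[0],h[1],q[2]-a[0]],l))-np.array(uv) for p,uv,l in D])
d=least_squares(g,[1.7]); print("door",d.x,g(d.x).reshape(-1,2).round(1).tolist(),"hinge",h)
for n,l in dict(tray=(-35,70,20),bt=(-35,-70,20),mouth=(-90,0,150),push=(-102,-41,229)).items(): print(n,W(q,l).round(1))
dd=q[2]-d.x[0]; print("push now",W([h[0],h[1],dd],(-12,-210,229)).round(1),"free",W([h[0],h[1],dd],(-12,-338,0)).round(1))
# coupling tops (z) triangulated by orange/colour centroids
for n,a,b in [("orange",(457/2.6+200,343/2.6+120),(355,315)),("grey",(417,253),(384,357)),("white",(453,238),(428,384))]:
    print(n,tri([(T,*a),(S,*b)]).round(1), atz(T,*a,45).round(1),atz(S,*b,45).round(1))
E
```

```text
cab [6.63343e+02 5.67470e+01 1.32000e-01]
[[-0.5, -0.8], [0.2, -1.9], [1.8, -0.8], [0.0, -1.0], [1.2, 0.3], [2.0, -0.2], [0.3, -2.8], [-2.3, -0.8], [-0.6, 1.8], [0.6, -0.5], [-1.6, -0.1], [-1.8, 0.8]]
door [1.78323676] [[0.2, -0.2], [0.1, -0.7], [1.4, 0.3], [-3.2, 0.2], [-2.0, 1.0]] hinge [551.81748986 212.38447729   0.        ]
tray [619.4 121.5  20. ]
bt [637.9 -17.3  20. ]
mouth [574.1  44.9 150. ]
push [567.6   2.6 229. ]
push now [343.4 241.1 229. ] free [215.9 251.4   0. ]
orange [ 473.4 -203.1   12.4] [ 467.2 -200.4   45. ] [ 469.2 -208.    45. ]
grey [ 470.5 -333.3    6.7] [ 462.6 -327.4   45. ] [ 466.4 -335.6   45. ]
white [ 521.1 -451.1   -3. ] [ 508.5 -440.7   45. ] [ 515.6 -450.4   45. ]
```

```bash
cat >> h.py <<'E'
def Rt(th,ps,flip=1):
    z=np.array([np.cos(th)*np.cos(ps),np.cos(th)*np.sin(ps),-np.sin(th)]); y=flip*np.array([-np.sin(ps),np.cos(ps),0]); return np.column_stack([np.cross(y,z),y,z])
def go(tcp,th,ps,flip=1):
    o=bot.get_obs(); R0=R.from_rotvec(o["orientation"]).as_matrix(); R1=Rt(th,ps,flip)
    d=R0.T@(np.array(tcp)-o["tcp_pos"]); w=R.from_matrix(R0.T@R1).as_rotvec()
    print("at",o["tcp_pos"].round(1),"shift",d.round(0).tolist(),"turn",w.round(2).tolist(),"rows",round(max(np.linalg.norm(d)/50,np.linalg.norm(w)/.15),1))
def cur():
    o=bot.get_obs(); M=R.from_rotvec(o["orientation"]).as_matrix(); z=M[:,2]
    print("t",round(o["t"],2),"tcp",np.round(o["tcp_pos"],1),"pitch",round(np.arcsin(-z[2]),3),"head",round(np.arctan2(z[1],z[0]),3),"y",M[:,1].round(2),"j",np.round(o["joint_positions"],2),"F",np.round(o["wrist_force"],1))
E
python3 - <<'E'
from h import *
cur()
for th in (.8,):
  for fl in (1,-1):
    z=Rt(th,-.41)[:,2]; go(np.array([470,-205,30])-150*z,th,-.41,fl)
E
```

```text
t 3.0 tcp [ 245.7 -601.8  231.3] pitch 1.571 head -2.007 y [ 0.38 -0.93  0.  ] j [ 1.14  0.47 -0.01  1.6   0.01  1.07 -0.06] F [ 0.   0.2 -0.4]
at [ 245.7 -601.8  231.3] shift [285.0, -357.0, 94.0] turn [-0.89, -0.38, -2.2] rows 16.0
at [ 245.7 -601.8  231.3] shift [285.0, -357.0, 94.0] turn [-0.31, 0.73, 0.76] rows 9.3
```

```bash
python3 -m jog '28 -36 9 -.03 .07 .08; 57 -71 19 -.06 .15 .15; 85 -107 28 -.09 .22 .23; 114 -143 38 -.12 .29 .3; 142 -178 47 -.15 .36 .38' 0
python3 - <<'E'
from h import *
cur(); z=Rt(.8,-.41)[:,2]; go(np.array([470,-205,30])-150*z,.8,-.41,-1)
E
```

```text
t: 3.5
tcp_pos: [310.0, -381.9, 184.4]
orientation: [3.007, -0.001, 0.582]
wrist_force: [2.0, -0.2, -0.4]
grip_width: 0.998
gripper_force: 0.0
t 3.5 tcp [ 310.  -381.9  184.4] pitch 1.18 head -0.205 y [-0.02 -1.    0.08] j [ 1.17  0.17 -0.19  2.22 -0.49  0.52 -0.18] F [ 2.  -0.2 -0.4]
at [ 310.  -381.9  184.4] shift [45.0, -223.0, 50.0] turn [-0.15, 0.37, 0.37] rows 4.7
```

```bash
python3 -m jog '9 -45 10 -.03 .07 .07; 18 -89 20 -.06 .15 .15; 27 -134 30 -.09 .22 .22; 36 -178 40 -.12 .3 .3; 45 -223 50 -.15 .37 .37'
python3 - <<'E'
from h import *
cur(); z=Rt(.8,-.41)[:,2]; go(np.array([470,-205,30])-150*z,.8,-.41,-1)
p=vision.capture("wrist"); save(p,"w1")
for k in ["fit_orange","fit_grey"]:
    for x in nets.recognise(p,k)[:2]: w=world(p,x["at"]); print(k,w.round(1),x["confidence"],pix(p,w).round())
E
```

```text
t: 4.0
tcp_pos: [377.7, -273.3, 198.7]
orientation: [2.852, -0.434, 0.967]
wrist_force: [0.7, -1.4, 0.8]
grip_width: 0.996
gripper_force: 0.0
t 4.0 tcp [ 377.7 -273.3  198.7] pitch 0.917 head -0.306 y [-0.3  -0.95  0.  ] j [ 1.81  0.13 -1.1   2.44 -1.26  0.16  0.09] F [ 0.7 -1.4  0.8]
at [ 377.7 -273.3  198.7] shift [-66.0, -104.0, 26.0] turn [-0.07, 0.12, 0.08] rows 2.5
fit_orange [ 466.7 -203.9   41.2] 0.94 [210. 271.]
fit_orange [ 651.8 -354.1   58. ] 0.48 [310.  64.]
fit_grey [ 461.7 -328.8   48.4] 0.57 [346. 234.]
```

View pics/w1.png

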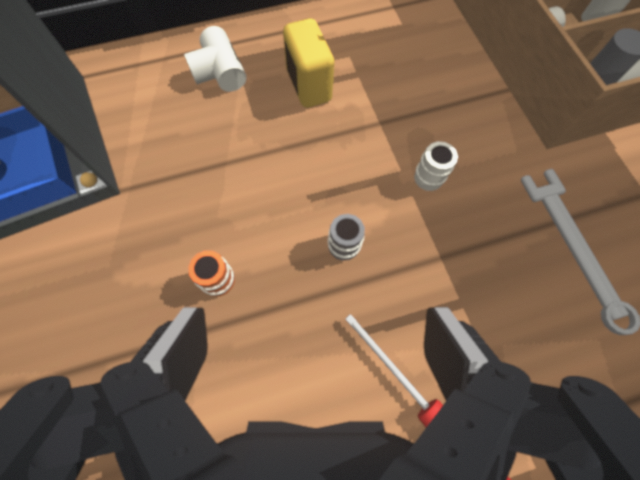

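The wrist view shows the orange coupling at (210,270) and grey at (346,235), with the fingers open at the bottom. The arm hit its fold limits (j4 2.44, j6 0.16), so I'll fit a quick kinematic model to plan reachable tilts.

```bash
cat > kin.py <<'E'
import numpy as np, itertools, json
from scipy.spatial.transform import Rotation as R
from scipy.optimize import least_squares
lo=np.array([-2.53,-.31,-1.57,.28,-1.29,.15,-2.92])+.02; hi=np.array([2.53,2.02,1.55,2.44,4.43,1.84,2.92])-.02
def fk(q,s,P):
    h,a,e,b,w,L,c1,c7=P
    z=lambda t:R.from_euler('z',t); y=lambda t:R.from_euler('y',t)
    M=z(s[0]*q[0]+c1)*y(q[1])*z(s[1]*q[2]); p=np.array([0,0,h])+M.apply([e,0,a])
    M=M*y(q[3])*z(s[2]*q[4]); p=p+M.apply([-e,0,b]) if False else p+(M*z(-s[2]*q[4])).apply([-e,0,b])
    M=M*y(q[5]); p=p+M.apply([w,0,0]); M=M*z(s[3]*q[6]+c7); p=p+M.apply([0,0,L])
    return p,M
def ik(pos,Rm,s,P,q0,n=12):
    best=None; rng=np.random.default_rng(0)
    def f(q):
        p,M=fk(q,s,P); return np.r_[(p-pos)/10,(M.inv()*R.from_matrix(Rm)).as_rotvec()*20,0.01*(q-q0)]
    for i in range(n):
        st=np.clip(q0+(i>0)*rng.normal(0,.5,7),lo+1e-3,hi-1e-3)
        r=least_squares(f,st,bounds=(lo,hi))
        if best is None or r.cost<best.cost: best=r
    q=best.x; return q, np.linalg.norm(best.fun[:3])*10, np.linalg.norm(best.fun[3:6])/20
E
python3 - <<'E'
from kin import *; from h import bot,vision
o=bot.get_obs()
D=[([1.14,.468,-.012,1.603,.006,1.071,-.056],[245.7,-601.8,231.3],[-3.081,-.605,0]),
([1.17,.17,-.19,2.22,-.49,.52,-.18],[310,-381.9,184.4],[3.007,-.001,.582]),
(o["joint_positions"],o["tcp_pos"],o["orientation"])]
best=None
for s in itertools.product([1,-1],repeat=4):
    def f(P):
        out=[]
        for q,p,w in D:
            pp,M=fk(q,s,P); out+=[(pp-p)/100,(M.inv()*R.from_rotvec(w)).as_rotvec()]
        return np.concatenate(out)
    for c1,c7 in itertools.product([0,1.57,3.14,-1.57],repeat=2):
        r=least_squares(f,[300,400,0,400,0,200,c1,c7],max_nfev=60)
        if best is None or r.cost<best[0]: best=(r.cost,s,r.x,r.fun)
print(best[0],best[1],best[2].round(3)); print(best[3].round(3))
json.dump([best[1],best[2].tolist()],open("kin.json","w"))
p=vision.capture("wrist"); M=R.from_rotvec(o["orientation"]); print("cam in tool",M.inv().apply(np.array(p["eye"])-o["tcp_pos"]))
E
```

```text
0.005850073524075796 (-1, -1, -1, -1) [ 1.97143e+02  5.55195e+02  1.56020e+01  4.61854e+02  2.55520e+01
  2.45470e+02 -4.70000e-02  1.53000e+00]
[ 0.03  -0.003  0.01   0.001  0.    -0.006 -0.044  0.055  0.009  0.023
  0.005  0.003  0.023 -0.057 -0.02   0.029  0.001  0.003]
cam in tool [  73.66742452    0.26449555 -143.66352641]
```

```bash
cat > t.py <<'E'
from kin import *; from h import Rt
s,P=json.load(open("kin.json")); q0=np.array([.6,.5,-.3,2.0,-.3,.6,0])
for nm,c,pss in [("pick",[468,-204,32],(-.8,-.41,0,.3)),("pickhi",[468,-204,120],(-.41,0)),("place",[619,121,56],(.13,.2,.0)),("front",[540,108,110],(.13,.2)),("front2",[500,100,130],(.13,)) ,("push",[568,3,229],(.13,0))]:
  for th in (.6,.8,.95,1.1):
    for ps in pss:
      Rm=Rt(th,ps,-1); q,e,w=ik(np.array(c)+18.7*Rm[:,2],Rm,s,P,q0,6)
      print(nm,th,ps,"err %.0f %.2f"%(e,w),q.round(2) if e<8 and w<.05 else "")
E
python3 t.py
```

```text
pick 0.6 -0.8 err 32 0.43 
pick 0.6 -0.41 err 42 0.57 
pick 0.6 0 err 31 0.42 
pick 0.6 0.3 err 17 0.23 
pick 0.8 -0.8 err 23 0.32 
pick 0.8 -0.41 err 29 0.40 
pick 0.8 0 err 23 0.31 
pick 0.8 0.3 err 12 0.17 
pick 0.95 -0.8 err 16 0.22 
pick 0.95 -0.41 err 20 0.27 
pick 0.95 0 err 16 0.21 
pick 0.95 0.3 err 8 0.10 
pick 1.1 -0.8 err 8 0.11 
pick 1.1 -0.41 err 11 0.15 
pick 1.1 0 err 0 0.00 [ 1.34  1.05 -1.32  2.38  1.86  0.78 -2.79]
pick 1.1 0.3 err 0 0.00 [ 1.24  0.76 -1.    2.33  1.64  0.28 -2.37]
pickhi 0.6 -0.41 err 33 0.44 
pickhi 0.6 0 err 24 0.32 
pickhi 0.8 -0.41 err 20 0.27 
pickhi 0.8 0 err 15 0.19 
pickhi 0.95 -0.41 err 11 0.14 
pickhi 0.95 0 err 7 0.09 
pickhi 1.1 -0.41 err 1 0.01 [ 0.06  0.32  0.42  2.33 -1.27  0.17 -0.31]
pickhi 1.1 0 err 0 0.00 [ 0.79  0.34 -0.33  2.3  -0.86  0.17 -0.24]
place 0.6 0.13 err 29 0.46 
place 0.6 0.2 err 29 0.46 
place 0.6 0.0 err 27 0.43 
place 0.8 0.13 err 18 0.28 
place 0.8 0.2 err 18 0.29 
place 0.8 0.0 err 17 0.27 
place 0.95 0.13 err 10 0.15 
place 0.95 0.2 err 10 0.15 
place 0.95 0.0 err 9 0.14 
place 1.1 0.13 err 1 0.02 [-0.48  0.5
[... 306 characters left out ...]
13 
front 0.95 0.2 err 10 0.13 
front 1.1 0.13 err 0 0.00 [-0.59  0.4   0.46  2.26 -1.27  0.17 -0.41]
front 1.1 0.2 err 0 0.01 [-0.49  0.39  0.36  2.26 -1.27  0.17 -0.32]
front2 0.6 0.13 err 32 0.42 
front2 0.8 0.13 err 19 0.25 
front2 0.95 0.13 err 9 0.12 
front2 1.1 0.13 err 0 0.00 [-0.68  0.32  0.55  2.33 -1.22  0.17 -0.45]
push 0.6 0.13 err 17 0.24 
push 0.6 0 err 17 0.25 
push 0.8 0.13 err 5 0.07 
push 0.8 0 err 5 0.08 
push 0.95 0.13 err 0 0.00 [ 0.04  0.19 -0.03  2.17 -0.54  0.2  -0.92]
push 0.95 0 err 0 0.00 [-0.33  0.19  0.34  2.17 -0.44  0.19 -1.17]
push 1.1 0.13 err 0 0.00 [-0.04  0.21  0.03  2.08 -0.21  0.39 -1.27]
push 1.1 0 err 0 0.00 [-0.21  0.21  0.18  2.08 -0.11  0.38 -1.51]
```

```bash
cat > t.py <<'E'
from kin import *; from h import Rt
s,P=json.load(open("kin.json"))
for nm,c,pss in [("pick",[468,-204,32],(-.41,0,.3)),("pickhi",[468,-204,120],(-.41,0)),("place",[619,121,56],(.13,)),("front",[540,108,110],(.13,)),("push",[568,3,229],(.13,))]:
  for th in (.5,.7,.9):
    for ps in pss:
     for fl in (1,-1):
      bb=None
      for q0 in ([.4,1,0,1.6,3.1,.6,-1.5],[.4,1,0,1.6,3.1,.6,1.5],[.4,.8,0.,2,1.6,.6,0]):
        Rm=Rt(th,ps,fl); q,e,w=ik(np.array(c)+18.7*Rm[:,2],Rm,s,P,np.array(q0),3)
        if bb is None or e+100*w<bb[1]+100*bb[2]-.5: bb=q,e,w
      q,e,w=bb; print(nm,th,ps,fl,"err %.0f %.2f"%(e,w),q.round(2) if e<8 and w<.05 else "")
E
python3 t.py
```

```text
pick 0.5 -0.41 1 err 55 0.20 
pick 0.5 -0.41 -1 err 55 0.20 
pick 0.5 0 1 err 27 0.12 
pick 0.5 0 -1 err 27 0.12 
pick 0.5 0.3 1 err 3 0.01 [-0.01  1.11  0.94  2.42  4.15  1.82 -1.97]
pick 0.5 0.3 -1 err 3 0.01 [-0.01  1.11  0.94  2.42  4.15  1.82  1.18]
pick 0.7 -0.41 1 err 33 0.15 
pick 0.7 -0.41 -1 err 33 0.15 
pick 0.7 0 1 err 17 0.08 
pick 0.7 0 -1 err 17 0.08 
pick 0.7 0.3 1 err 0 0.00 [-0.04  0.96  0.93  2.42  4.26  1.49 -2.01]
pick 0.7 0.3 -1 err 0 0.00 [-0.04  0.96  0.93  2.42  4.26  1.49  1.13]
pick 0.9 -0.41 1 err 13 0.07 
pick 0.9 -0.41 -1 err 13 0.07 
pick 0.9 0 1 err 3 0.02 [-0.41  1.48  1.53  2.42  4.16  1.79 -2.73]
pick 0.9 0 -1 err 3 0.02 [-0.41  1.48  1.53  2.42  4.16  1.79  0.41]
pick 0.9 0.3 1 err 0 0.00 [ 1.04  0.65 -0.51  2.42  3.99  0.35 -1.45]
pick 0.9 0.3 -1 err 0 0.00 [ 1.41  0.95 -1.16  2.42  2.26  0.37 -2.82]
pickhi 0.5 -0.41 1 err 47 0.23 
pickhi 0.5 -0.41 -1 err 47 0.23 
pickhi 0.5 0 1 err 26 0.13 
pickhi 0.5 0 -1 err 26 0.13 
pickhi 0.7 -0.41 1 err 26 0.14 
pickhi 0.7 -0.41 -1 err 26 0.15 
pickhi 0.7 0 1 err 13 0.07 
pickhi 0.7 0 -1 err 13 0.07 
pickhi 
[... 711 characters left out ...]
 0.43]
front 0.5 0.13 1 err 27 0.11 
front 0.5 0.13 -1 err 26 0.11 
front 0.7 0.13 1 err 8 0.04 
front 0.7 0.13 -1 err 8 0.04 
front 0.9 0.13 1 err 0 0.00 [-0.19  0.39 -0.11  2.42  2.83  0.36 -1.39]
front 0.9 0.13 -1 err 0 0.00 [-0.92  0.53  0.86  2.4   3.94  0.48  0.57]
push 0.5 0.13 1 err 2 0.01 [-1.01  0.85  1.53  2.42  4.03  1.21 -2.75]
push 0.5 0.13 -1 err 2 0.01 [-1.01  0.85  1.53  2.42  4.03  1.21  0.39]
push 0.7 0.13 1 err 0 0.00 [ 0.38  0.21 -0.41  2.39  3.36  0.31 -1.66]
push 0.7 0.13 -1 err 0 0.00 [-0.34  0.21  0.43  2.37  3.87  0.39  0.94]
push 0.9 0.13 1 err 0 0.00 [ 0.84  0.3  -1.06  2.22  1.24  0.23  0.45]
push 0.9 0.13 -1 err 0 0.00 [ 0.81  0.29 -1.02  2.22  1.2   0.22 -2.66]
```

```bash
cat > sim.py <<'E'
from kin import *; from h import Rt,bot
s,P=json.load(open("kin.json"))
def step(q,pos,Rm):
    f=lambda x:(lambda p,M:np.r_[(p-pos)/10,(M.inv()*R.from_matrix(Rm)).as_rotvec()*20,0.02*(x-q)])(*fk(x,s,P))
    r=least_squares(f,np.clip(q,lo+1e-4,hi-1e-4),bounds=(lo,hi)); return r.x,np.linalg.norm(r.fun[:3])*10,np.linalg.norm(r.fun[3:6])/20
def run(q,W,n=12):
    p0,M0=fk(q,s,P); M0=M0
    for (c,th,ps,roll) in W:
        Rm=R.from_matrix(Rt(th,ps,1))*R.from_euler('z',roll); p1=np.array(c)+18.7*Rm.as_matrix()[:,2]
        dw=(M0.inv()*Rm).as_rotvec()
        for k in range(1,n+1): q,e,w=step(q,p0+(p1-p0)*k/n,(M0*R.from_rotvec(dw*k/n)).as_matrix())
        print(c,th,ps,roll,"err %.0f %.2f"%(e,w),q.round(2)); p0,M0=p1,Rm
    return q
E
python3 - <<'E'
from sim import *
q=bot.get_obs()["joint_positions"]; hi_=[468,-204,140]
pl=[([560,60,160],1.0,0.1,0),([560,110,130],.9,.13,0),([619,121,85],.9,.13,0),([619,121,56],.9,.13,0)]
A=[([440,-230,170],1.3,-.41,np.pi),([440,-230,170],1.3,-.41,np.pi*.6),([440,-230,170],1.3,-.41,np.pi*.3),([468,-204,140],1.3,-.41,0)]
for B in ([(hi_,1.1,0,0),([468,-204,32],1.1,0,0),(hi_,1.1,0,0)],
          [(hi_,1.3,-1.2,0),(hi_,1.15,-.8,0),(hi_,1.1,-.4,0),(hi_,1.1,0,0),([468,-204,32],1.1,0,0),(hi_,1.1,0,0)],
          [([468,-204,32],1.3,-.41,0),(hi_,1.3,-.41,0),([560,0,170],1.3,-.4,0),([560,0,170],1.1,-.4,0)]):
    print("--"); run(q,A+B+pl)
E
```

```text
--
[440, -230, 170] 1.3 -0.41 3.141592653589793 err 0 0.00 [ 0.54  0.24 -0.11  2.19  0.01  0.45 -1.55]
[440, -230, 170] 1.3 -0.41 1.8849555921538759 err 0 0.00 [ 0.8   0.26 -0.43  2.19  0.22  0.46 -0.5 ]
[440, -230, 170] 1.3 -0.41 0.9424777960769379 err 0 0.00 [ 1.01  0.29 -0.68  2.19  0.4   0.48  0.26]
[468, -204, 140] 1.3 -0.41 0 err 0 0.00 [ 1.    0.4  -0.83  2.2   0.73  0.49  0.8 ]
[468, -204, 140] 1.1 0 0 err 0 0.00 [ 1.25  0.44 -1.01  2.28  0.86  0.25  1.14]
[468, -204, 32] 1.1 0 0 err 0 0.00 [ 1.19  0.76 -1.01  2.39  2.01  0.44  0.1 ]
[468, -204, 140] 1.1 0 0 err 0 0.00 [ 1.37  0.57 -1.24  2.3   1.21  0.39  0.81]
[560, 60, 160] 1.0 0.1 0 err 0 0.00 [ 0.65  0.5  -1.08  2.26  1.58  0.49  0.01]
[560, 110, 130] 0.9 0.13 0 err 0 0.00 [ 0.54  0.64 -1.11  2.33  1.99  0.68 -0.39]
[619, 121, 85] 0.9 0.13 0 err 0 0.00 [ 0.46  0.79 -1.02  2.21  2.06  0.72 -0.37]
[619, 121, 56] 0.9 0.13 0 err 0 0.00 [ 0.44  0.85 -1.01  2.22  2.14  0.77 -0.41]
--
[440, -230, 170] 1.3 -0.41 3.141592653589793 err 0 0.00 [ 0.54  0.24 -0.11  2.19  0.01  0.45 -1.55]
[440, -230, 170] 1.3 -0.41 1.8849555921538759
[... 1393 characters left out ...]
 0.00 [ 1.    0.4  -0.83  2.2   0.73  0.49  0.8 ]
[468, -204, 32] 1.3 -0.41 0 err 0 0.00 [ 0.62  0.53 -0.37  2.27  1.11  0.22  0.41]
[468, -204, 140] 1.3 -0.41 0 err 0 0.00 [ 1.    0.4  -0.82  2.2   0.73  0.49  0.81]
[560, 0, 170] 1.3 -0.4 0 err 0 0.00 [ 0.5   0.43 -0.79  2.05  0.76  0.67  0.39]
[560, 0, 170] 1.1 -0.4 0 err 0 0.00 [ 0.33  0.35 -0.61  2.16  1.08  0.51  0.05]
[560, 60, 160] 1.0 0.1 0 err 0 0.00 [ 0.28  0.33 -0.58  2.26  1.48  0.22  0.04]
[560, 110, 130] 0.9 0.13 0 err 0 0.00 [ 0.36  0.49 -0.82  2.34  2.11  0.49 -0.59]
[619, 121, 85] 0.9 0.13 0 err 0 0.00 [ 0.29  0.65 -0.77  2.22  2.16  0.55 -0.56]
[619, 121, 56] 0.9 0.13 0 err 0 0.00 [ 0.3   0.73 -0.78  2.23  2.24  0.61 -0.61]
```

```bash
cat >> h.py <<'E'
def go2(pinch,th,ps,roll=0):
    o=bot.get_obs(); R0=R.from_rotvec(o["orientation"]).as_matrix(); R1=Rt(th,ps)@R.from_euler('z',roll).as_matrix()
    tcp=np.array(pinch)+18.7*R1[:,2]
    d=R0.T@(tcp-o["tcp_pos"]); w=R.from_matrix(R0.T@R1).as_rotvec(); n=max(1,int(np.ceil(max(np.linalg.norm(d)/49,np.linalg.norm(w)/.148))))
    print("n",n,"shift",d.round(0).tolist(),"turn",w.round(3).tolist())
    for k in range(1,min(n,10)+1): print(" ".join("%.3g"%v for v in np.r_[(d*k/n).round(0),(w*k/n).round(2)]),end="; ")
    print()
E
python3 - <<'E'
from h import *
cur(); go2([450,-215,170],1.3,-.41,np.pi)
E
```

```text
t 4.2 tcp [ 376.3 -276.6  199. ] pitch 0.917 head -0.313 y [-0.3  -0.95  0.01] j [ 1.81  0.13 -1.08  2.43 -1.26  0.16  0.1 ] F [ 0.1 -0.4  0.4]
n 3 shift [17.0, -81.0, 71.0] turn [-0.041, -0.383, 0.098]
6 -27 24 -0.01 -0.13 0.03; 11 -54 48 -0.03 -0.26 0.07; 17 -81 71 -0.04 -0.38 0.1;
```

```bash
python3 -m jog '6 -27 24 -.01 -.13 .03; 11 -54 48 -.03 -.26 .07; 17 -81 71 -.04 -.38 .1; 17 -81 71 -.04 -.38 .1'
python3 - <<'E'
from h import *
cur(); go2([450,-215,170],1.3,-.41,np.pi*.6)
E
```

```text
t: 4.6
tcp_pos: [408.8, -241.4, 173.7]
orientation: [2.98, -0.494, 0.787]
wrist_force: [0.3, -0.2, -0.6]
grip_width: 1.002
gripper_force: 0.0
t 4.6 tcp [ 408.8 -241.4  173.7] pitch 1.06 head -0.205 y [-0.31 -0.95 -0.06] j [ 1.12  0.14 -0.56  2.37 -0.56  0.21 -0.79] F [ 0.3 -0.2 -0.6]
n 9 shift [20.0, -36.0, 38.0] turn [0.066, -0.258, -1.183]
2 -4 4 0.01 -0.03 -0.13; 4 -8 9 0.01 -0.06 -0.26; 7 -12 13 0.02 -0.09 -0.39; 9 -16 17 0.03 -0.11 -0.53; 11 -20 21 0.04 -0.14 -0.66; 13 -24 26 0.04 -0.17 -0.79; 15 -28 30 0.05 -0.2 -0.92; 18 -32 34 0.06 -0.23 -1.05; 20 -36 38 0.07 -0.26 -1.18;
```

```bash
python3 -m jog '4 -8 9 .01 -.06 -.1; 8 -15 16 .02 -.11 -.22; 12 -22 24 .03 -.16 -.34; 16 -30 32 .04 -.2 -.48; 20 -36 38 .05 -.24 -.62'
python3 - <<'E'
from h import *
cur(); go2([468,-204,150],1.3,-.41,np.pi*.3)
E
```

```text
t: 5.1
tcp_pos: [455.4, -216.3, 152.5]
orientation: [2.991, 0.459, 0.385]
wrist_force: [0.2, -0.4, 0.4]
grip_width: 1.002
gripper_force: 0.0
t 5.1 tcp [ 455.4 -216.3  152.5] pitch 1.302 head -0.195 y [ 0.28 -0.95  0.13] j [ 0.73  0.25 -0.35  2.19  0.08  0.45 -0.93] F [ 0.2 -0.4  0.4]
n 11 shift [14.0, -8.0, 24.0] turn [-0.016, -0.061, -1.492]
1 -1 2 -0 -0.01 -0.14; 3 -1 4 -0 -0.01 -0.27; 4 -2 6 -0 -0.02 -0.41; 5 -3 9 -0.01 -0.02 -0.54; 6 -3 11 -0.01 -0.03 -0.68; 8 -4 13 -0.01 -0.03 -0.81; 9 -5 15 -0.01 -0.04 -0.95; 10 -6 17 -0.01 -0.04 -1.09; 12 -6 19 -0.01 -0.05 -1.22; 13 -7 22 -0.01 -0.06 -1.36;
```

Healthy. I'll keep rolling in place.

```bash
python3 -m jog '0 0 0 0 0 -.14; 0 0 0 0 -.01 -.28; 0 0 0 0 -.02 -.42; 0 0 0 0 -.03 -.56; 0 0 0 0 -.04 -.7'
python3 -m jog '0 0 0 0 0 -.14; 0 0 0 0 0 -.28; 0 0 0 0 0 -.42; 0 0 0 0 0 -.56; 0 0 0 0 0 -.7'
python3 - <<'E'
from h import *
cur(); go2([468,-204,150],1.2,-.2,0)
E
```

```text
t: 5.6
tcp_pos: [454.8, -216.7, 152.5]
orientation: [2.591, 1.416, 0.25]
wrist_force: [0.5, 1.4, 0.2]
grip_width: 1.002
gripper_force: 0.0
t: 6.1
tcp_pos: [454.7, -216.6, 152.3]
orientation: [1.922, 2.189, 0.143]
wrist_force: [0.6, 1.3, -0.7]
grip_width: 0.998
gripper_force: 0.0
t 6.1 tcp [ 454.7 -216.6  152.3] pitch 1.325 head -0.312 y [0.97 0.14 0.22] j [ 0.96  0.3  -0.64  2.17  0.35  0.51  0.2 ] F [ 0.6  1.3 -0.7]
n 9 shift [11.0, 16.0, 23.0] turn [-0.102, -0.093, -1.235]
1 2 3 -0.01 -0.01 -0.14; 2 4 5 -0.02 -0.02 -0.27; 4 5 8 -0.03 -0.03 -0.41; 5 7 10 -0.05 -0.04 -0.55; 6 9 13 -0.06 -0.05 -0.69; 7 11 15 -0.07 -0.06 -0.82; 8 13 18 -0.08 -0.07 -0.96; 10 15 20 -0.09 -0.08 -1.1; 11 16 23 -0.1 -0.09 -1.23;
```

```bash
python3 -m jog '0 0 0 0 0 -.14; 0 0 0 -.02 -.02 -.28; 0 0 0 -.03 -.03 -.42; 0 0 0 -.05 -.04 -.56; 0 0 0 -.06 -.05 -.69'
python3 - <<'E'
from h import *
cur(); go2([455,-207,130],1.1,0,0)
p=vision.capture("wrist"); save(p,"w2")
for k in ["fit_orange"]:
    for x in nets.recognise(p,k)[:2]: w=world(p,x["at"]); print(k,w.round(1),x["confidence"],pix(p,w).round())
E
```

```text
t: 6.6
tcp_pos: [454.4, -216.5, 152.1]
orientation: [1.034, 2.624, 0.039]
wrist_force: [-0.6, -0.1, -0.8]
grip_width: 1.001
gripper_force: 0.0
t 6.6 tcp [ 454.4 -216.5  152.1] pitch 1.249 head -0.29 y [0.66 0.74 0.14] j [ 1.11  0.31 -0.8   2.21  0.5   0.42  0.77] F [-0.6 -0.1 -0.8]
n 6 shift [11.0, 8.0, 39.0] turn [-0.146, -0.121, -0.727]
2 1 6 -0.02 -0.02 -0.12; 4 3 13 -0.05 -0.04 -0.24; 6 4 19 -0.07 -0.06 -0.36; 7 5 26 -0.1 -0.08 -0.48; 9 6 32 -0.12 -0.1 -0.61; 11 8 39 -0.15 -0.12 -0.73; 
fit_orange [ 464.3 -199.1   43. ] 0.57 [322. 190.]
```

```bash
python3 -m jog '2 2 8 -.03 -.02 -.14; 4 3 16 -.06 -.05 -.29; 7 5 24 -.09 -.07 -.43; 9 6 32 -.12 -.1 -.58; 11 8 39 -.15 -.12 -.72'
python3 - <<'E'
from h import *
cur(); go2([468,-204,32],1.1,0,0)
p=vision.capture("wrist"); save(p,"w3")
for x in nets.recognise(p,"fit_orange")[:2]: w=world(p,x["at"]); print(w.round(1),x["confidence"],pix(p,w).round())
hsv=cv2.cvtColor(p["frame"],cv2.COLOR_RGB2HSV); m=cv2.inRange(hsv,(3,170,150),(18,255,255))
n,l,st,c=cv2.connectedComponentsWithStats(m); 
for i in range(1,n):
    if st[i,4]>150: print(st[i],c[i].round(), "at z45:",atz(p,*c[i],45).round(1))
E
```

```text
t: 7.2
tcp_pos: [464.2, -206.0, 112.9]
orientation: [0.013, 2.669, 0.008]
wrist_force: [0.4, -0.3, -0.9]
grip_width: 1.001
gripper_force: 0.0
t 7.2 tcp [ 464.2 -206.   112.9] pitch 1.098 head 0.008 y [0.01 1.   0.01] j [ 1.26  0.46 -0.89  2.29  0.85  0.17  1.25] F [ 0.4 -0.3 -0.9]
n 3 shift [34.0, 1.0, 92.0] turn [0.004, 0.002, -0.01]
11 0 31 0 0 -0; 22 1 62 0 0 -0.01; 34 1 92 0 0 -0.01; 
[ 461.1 -202.2   39.5] 0.66 [321. 201.]
[297 189  50  22 194] [314. 198.] at z45: [ 455.  -206.3   45. ]
[607 348  33  38 311] [625. 370.] at z45: [656.   76.7  45. ]
```

View pics/w3.png

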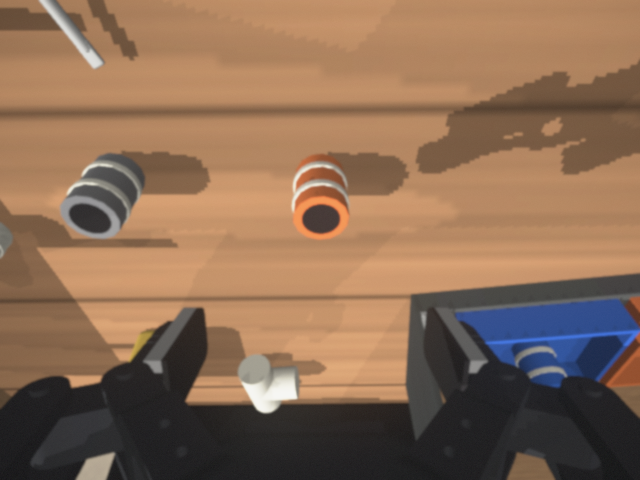

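The wrist camera sees the orange coupling upright with its top rim centred at (321,217) and base near (321,168). It is nearly centred between the fingers.

```bash
python3 - <<'E'
from h import *
p=vision.capture("wrist")
print("top",atz(p,321,217,45).round(1)); 
T=dict(eye=[161.262,-49.417,1826.972],rotation=[0.16255728,-0.15094345,-1.57467226],fx=585.076,fy=585.076,cx=322.948,cy=235.264)
print("tri top rim wrist+top", tri([(p,321,217),(T,457/2.6+200,343/2.6+120)]).round(1))
for xy in ([464,-204],[467,-203],[461,-204]): print(xy,pix(p,[*xy,45]).round(),pix(p,[*xy,0]).round(), pix(p,[xy[0]-16,xy[1],0]).round(),pix(p,[xy[0]+16,xy[1],45]).round())
E
```

```text
top [ 467.1 -202.4   45. ]
tri top rim wrist+top [ 467.5 -201.4   44.2]
[464, -204] [318. 213.] [317. 169.] [316. 146.] [318. 234.]
[467, -203] [320. 217.] [318. 173.] [318. 151.] [320. 238.]
[461, -204] [318. 209.] [317. 165.] [316. 142.] [318. 230.]
```

```bash
python3 -m jog '11 1 31 0 0 0; 22 1 62 0 0 0; 33 2 93 0 0 0; 33 2 93 0 0 0'
python3 - <<'E'
from h import *
cur(); go2([467,-203,32],1.1,0,0)
E
```

```text
t: 7.75
tcp_pos: [469.3, -210.0, 50.0]
orientation: [0.028, 2.685, -0.007]
wrist_force: [0.6, -0.2, -0.5]
grip_width: 1.001
gripper_force: 0.0
t 7.75 tcp [ 469.3 -210.    50. ] pitch 1.114 head -0.021 y [ 0.02  1.   -0.  ] j [ 1.17  0.62 -0.81  2.3   1.73  0.21  0.41] F [ 0.6 -0.2 -0.5]
n 1 shift [10.0, 7.0, 34.0] turn [-0.009, -0.014, -0.018]
10 7 34 -0.01 -0.01 -0.02;
```

```bash
python3 -m jog '1 7 5 0 0 0; 3 7 12 0 0 -.01; 5 7 20 0 -.01 -.02; 8 7 28 -.01 -.01 -.02; 10 7 34 -.01 -.01 -.02'
python3 - <<'E'
from h import *
cur(); go2([467,-203,32],1.1,0,0)
E
```

```text
t: 8.25
tcp_pos: [474.8, -202.8, 14.5]
orientation: [-0.003, 2.677, 0.002]
wrist_force: [-0.8, -0.4, 0.0]
grip_width: 0.998
gripper_force: 0.0
t 8.25 tcp [ 474.8 -202.8   14.5] pitch 1.106 head 0.005 y [-0.  1.  0.] j [ 1.21  0.78 -0.89  2.3   1.97  0.34  0.26] F [-0.8 -0.4  0. ]
n 1 shift [-1.0, -0.0, -0.0] turn [0.002, -0.006, 0.002]
-1 -0 -0 0 -0.01 0;
```

Well placed, so I'll grip and then lift.

```bash
python3 -m jog '0 0 2 0 0 0; 0 0 2 0 0 0; 0 0 2 0 0 0; 0 0 2 0 0 0; 0 0 2 0 0 0' 1 40
python3 -m jog '0 0 0 0 0 0; 0 0 0 0 0 0; 0 0 0 0 0 0' 
python3 - <<'E'
from h import *
cur(); go2([467,-203,120],1.1,0,0)
E
```

```text
t: 8.75
tcp_pos: [475.7, -202.0, 14.1]
orientation: [-0.009, 2.674, 0.003]
wrist_force: [-0.9, 0.7, 3.6]
grip_width: 0.359
gripper_force: 39.4
t: 9.05
tcp_pos: [475.7, -202.1, 14.0]
orientation: [-0.009, 2.674, 0.003]
wrist_force: [-2.7, -0.6, 7.3]
grip_width: 0.361
gripper_force: 39.4
t 9.05 tcp [ 475.7 -202.1   14. ] pitch 1.103 head 0.009 y [-0.01  1.    0.  ] j [ 1.22  0.78 -0.89  2.3   1.98  0.34  0.26] F [-2.7 -0.6  7.3]
n 2 shift [-40.0, -1.0, -80.0] turn [0.004, -0.003, 0.006]
-20 -0 -40 0 -0 0; -40 -1 -80 0 -0 0.01;
```

```bash
python3 -m jog '-9 0 -18 0 0 0; -18 0 -36 0 0 0; -30 0 -60 0 0 0; -44 0 -88 0 0 0; -58 0 -118 0 0 0'
python3 - <<'E'
from h import *; from sim import run
cur(); o=bot.get_obs(); print(o["grip_width"])
W=[([500,-60,170],1.1,0,0),([530,70,165],1.0,.13,0),([535,109,120],.95,.13,0),([600,119,90],.95,.13,0),([612,121,60],.95,.13,0)]
run(o["joint_positions"],W); go2([500,-60,170],1.1,0)
E
```

```text
t: 9.55
tcp_pos: [474.8, -205.2, 121.9]
orientation: [-0.003, 2.676, -0.007]
wrist_force: [0.8, -0.5, -1.0]
grip_width: 0.363
gripper_force: 39.8
t 9.55 tcp [ 474.8 -205.2  121.9] pitch 1.106 head -0.011 y [-0.    1.   -0.01] j [ 1.36  0.53 -1.05  2.27  1.06  0.29  1.07] F [ 0.8 -0.5 -1. ]
0.3626307090598117
[500, -60, 170] 1.1 0 0 err 0 0.00 [ 0.91  0.33 -1.01  2.3   0.98  0.31  0.68]
[530, 70, 165] 1.0 0.13 0 err 0 0.00 [ 0.35  0.3  -0.69  2.32  1.54  0.23 -0.02]
[535, 109, 120] 0.95 0.13 0 err 0 0.00 [ 0.37  0.49 -0.85  2.37  2.04  0.49 -0.54]
[600, 119, 90] 0.95 0.13 0 err 0 0.00 [ 0.3   0.61 -0.78  2.24  2.04  0.51 -0.47]
[612, 121, 60] 0.95 0.13 0 err 0 0.00 [ 0.3   0.7  -0.78  2.22  2.12  0.57 -0.51]
n 4 shift [-45.0, 145.0, -14.0] turn [-0.005, -0.006, 0.003]
-11 36 -3 -0 -0 0; -22 73 -7 -0 -0 0; -33 109 -10 -0 -0 0; -45 145 -14 -0 -0.01 0;
```

```bash
python3 -m jog '-9 30 -3 0 0 0; -18 60 -6 0 0 0; -27 90 -9 0 0 0; -36 118 -12 0 0 0; -45 145 -14 0 0 0'
python3 - <<'E'
from h import *; 
cur(); go2([530,70,165],1.0,.13)
E
```

```text
t: 10.05
tcp_pos: [509.6, -59.8, 154.4]
orientation: [-0.001, 2.673, -0.008]
wrist_force: [0.7, -0.0, -1.1]
grip_width: 0.361
gripper_force: 39.8
t 10.05 tcp [509.6 -59.8 154.4] pitch 1.102 head -0.013 y [ 0.    1.   -0.01] j [ 0.98  0.37 -1.02  2.29  1.06  0.33  0.67] F [ 0.7 -0.  -1.1]
n 3 shift [-25.0, 131.0, 18.0] turn [-0.07, -0.102, -0.111]
-8 44 6 -0.02 -0.03 -0.04; -17 87 12 -0.05 -0.07 -0.07; -25 131 18 -0.07 -0.1 -0.11;
```

```bash
python3 -m jog '-5 26 2 -.01 -.02 -.02; -10 52 4 -.03 -.04 -.04; -16 78 8 -.04 -.06 -.07; -22 105 11 -.06 -.08 -.09; -28 131 14 -.07 -.1 -.11'
python3 - <<'E'
from h import *; 
cur(); go2([535,109,120],.95,.13)
p=vision.capture("wrist"); save(p,"w4")
for k in ["tray_orange","tray_blue","fit_orange"]:
  for x in nets.recognise(p,k)[:2]: w=world(p,x["at"]); print(k,w.round(1),x["confidence"],pix(p,w).round())
E
```

```text
t: 10.55
tcp_pos: [541.1, 71.2, 153.6]
orientation: [-0.168, 2.568, 0.05]
wrist_force: [0.2, -1.2, -0.0]
grip_width: 0.363
gripper_force: 39.8
t 10.55 tcp [541.1  71.2 153.6] pitch 1.001 head 0.131 y [-0.13  0.99  0.  ] j [ 0.53  0.36 -0.84  2.29  1.53  0.3   0.06] F [ 0.2 -1.2 -0. ]
n 2 shift [18.0, 38.0, 46.0] turn [0.001, -0.051, 0.0]
9 19 23 0 -0.03 0; 18 38 46 0 -0.05 0; 
tray_orange [610.2 134.4  27.3] 0.96 [382. 222.]
tray_orange [634.2  -7.8  61.2] 0.4 [196. 259.]
tray_blue [627.4 -28.9  33.6] 0.68 [175. 224.]
fit_orange [524.9  72.6 170.1] 0.84 [325. 329.]
```

View pics/w4.png

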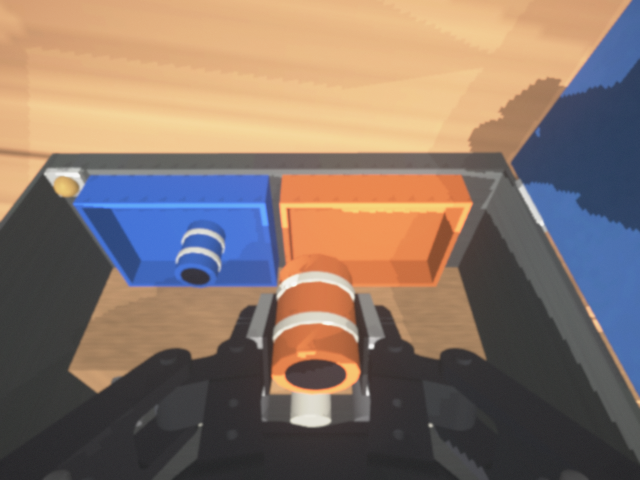

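The wrist view shows the coupling held upright (315,340). The orange tray is just behind it, with front rim (279–472, ~205) and rear (~286), and the blue coupling stands in its tray at (200,255). I'll refine the tray pose by fitting these corners.

```bash
python3 - <<'E'
from h import *
from scipy.optimize import least_squares
p=vision.capture("wrist")
def W(q,l):
    a=q[2]; return np.array([q[0]+np.cos(a)*l[0]-np.sin(a)*l[1],q[1]+np.sin(a)*l[0]+np.cos(a)*l[1],l[2]])
# cabinet coords of observed corners: orange front rim left/right, base; blue front rim; floor front corners of the cabinet
O=[((-85,135,50),(472,204)),((-85,5,50),(279,205)),((-85,-5,50),(269,206)),((-85,-135,50),(77,206)),((-85,135,20),(465,177)),((-85,5,20),(281,178)),((-85,-135,20),(90,178)),((15,-135,50),(129,286)),((15,-5,50),(277,287)),((15,135,50),(438,286))]
f=lambda q:np.concatenate([pix(p,W(q,l))-np.array(u) for l,u in O])
r=least_squares(f,[663,57,.13],loss="soft_l1"); print(r.x.round(3)); print(f(r.x).reshape(-1,2).round(1).tolist())
q=r.x; print("tray",W(q,(-35,70,20)),"push",W(q,(-102,-41,229)),"hinge",W(q,(-90,169,0)))
# free height: rim height by tri between wrist and top view corner skipped
g=least_squares(lambda q4:np.concatenate([pix(p,W(q4[:3],(l[0],l[1],l[2]+q4[3])))-np.array(u) for l,u in O]),[663,57,.13,0]).x; print("with dz",g.round(3))
E
```

```text
[6.64265e+02 5.83580e+01 1.34000e-01]
[[-0.5, 0.4], [1.7, 0.1], [-3.0, -0.9], [-1.2, -0.2], [-4.7, -0.9], [2.1, -1.2], [2.9, -0.5], [2.5, 1.6], [0.8, 0.2], [-2.1, 0.7]]
tray [620.23311941 123.05846707  20.        ] push [568.65222925   4.10716707 229.        ] hinge [552.50826292 213.82929836   0.        ]
with dz [6.62874e+02 5.85010e+01 1.33000e-01 1.48300e+00]
```

```bash
python3 -m jog '4 8 6 0 -.01 0; 8 17 16 0 -.02 0; 12 26 27 0 -.03 0; 16 34 37 0 -.04 0; 18 39 46 0 -.05 0'
python3 - <<'E'
from h import *; 
cur(); go2([614,122,95],.95,.13)
E
```

```text
t: 11.3
tcp_pos: [545.5, 109.1, 104.4]
orientation: [-0.16, 2.519, 0.052]
wrist_force: [0.3, 0.3, -0.7]
grip_width: 0.362
gripper_force: 39.8
t 11.3 tcp [545.5 109.1 104.4] pitch 0.953 head 0.129 y [-0.13  0.99  0.  ] j [ 0.45  0.55 -0.89  2.32  2.    0.52 -0.42] F [ 0.3  0.3 -0.7]
n 2 shift [-51.0, 4.0, 67.0] turn [-0.001, -0.003, -0.003]
-26 2 33 -0 -0 -0; -51 4 67 -0 -0 -0;
```

```bash
python3 -m jog '-10 1 13 0 0 0; -20 2 27 0 0 0; -31 3 40 0 0 0; -41 3 54 0 0 0; -51 4 67 0 0 0'
python3 - <<'E'
from h import *; 
cur(); go2([614,122,59],.95,.13)
E
```

```text
t: 11.8
tcp_pos: [625.6, 122.3, 79.4]
orientation: [-0.159, 2.52, 0.051]
wrist_force: [0.5, 0.4, -0.2]
grip_width: 0.363
gripper_force: 39.9
t 11.8 tcp [625.6 122.3  79.4] pitch 0.953 head 0.127 y [-0.13  0.99  0.  ] j [ 0.36  0.68 -0.8   2.15  1.97  0.52 -0.31] F [ 0.5  0.4 -0.2]
n 1 shift [21.0, 1.0, 29.0] turn [-0.002, -0.003, -0.003]
21 1 29 -0 -0 -0;
```

```bash
python3 -m jog '5 0 7 0 0 0; 10 0 14 0 0 0; 15 0 21 0 0 0; 20 1 27 0 0 0; 20 1 28 0 0 0'
python3 -m jog '0 0 0 0 0 0; 0 0 0 0 0 0'
python3 - <<'E'
from h import *; 
cur(); go2([614,122,56],.95,.13)
p=vision.capture("wrist"); save(p,"w5")
E
```

```text
t: 12.3
tcp_pos: [623.9, 124.9, 44.2]
orientation: [-0.162, 2.521, 0.053]
wrist_force: [-0.6, -0.4, -0.4]
grip_width: 0.363
gripper_force: 39.9
t: 12.5
tcp_pos: [624.8, 125.7, 46.0]
orientation: [-0.163, 2.518, 0.053]
wrist_force: [0.5, 0.6, -0.4]
grip_width: 0.362
gripper_force: 39.8
t 12.5 tcp [624.8 125.7  46. ] pitch 0.952 head 0.131 y [-0.13  0.99  0.  ] j [ 0.36  0.77 -0.8   2.15  2.09  0.59 -0.39] F [ 0.5  0.6 -0.4]
n 1 shift [3.0, -2.0, 4.0] turn [0.001, -0.002, -0.001]
3 -2 4 0 -0 -0;
```

View pics/w5.png

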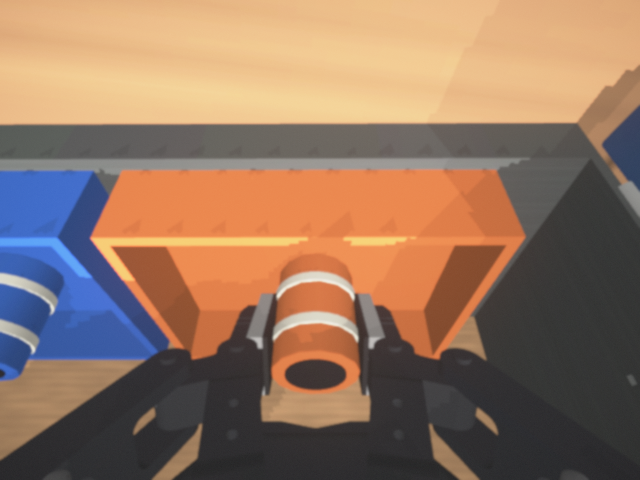

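The coupling (315,320) is centred over the orange tray floor (rim 95–520). I'll lower it the last few millimetres.

```bash
python3 -m jog '1 -1 2 0 0 0; 3 -2 4 0 0 0; 3 -2 4 0 0 0; 4 -2 5 0 0 0; 4 -2 5 0 0 0'
python3 -m jog '0 0 0 0 0 0; 0 0 0 0 0 0; 0 0 0 0 0 0; 0 0 0 0 0 0' .35
python3 - <<'E'
from h import *; 
cur(); 
E
```

```text
t: 13.05
tcp_pos: [625.4, 123.9, 40.7]
orientation: [-0.164, 2.516, 0.052]
wrist_force: [-3.6, -2.1, 10.3]
grip_width: 0.36
gripper_force: 41.3
t: 13.45
tcp_pos: [624.4, 123.6, 39.0]
orientation: [-0.163, 2.519, 0.054]
wrist_force: [0.4, 0.7, -0.1]
grip_width: 0.651
gripper_force: 0.0
t 13.45 tcp [624.4 123.6  39. ] pitch 0.953 head 0.131 y [-0.13  0.99  0.  ] j [ 0.36  0.78 -0.8   2.16  2.11  0.59 -0.4 ] F [ 0.4  0.7 -0.1]
```

```bash
python3 -m jog '0 0 -10 0 0 0; 0 0 -25 0 0 0; 0 0 -42 0 0 0; 0 0 -60 0 0 0; 10 0 -80 0 0 0'
python3 - <<'E'
from h import *; 
cur(); go2([490,80,150],1.0,.13)
p=vision.capture("wrist"); save(p,"w6")
for k in ["fit_orange","fit_blue"]:
  for x in nets.recognise(p,k)[:2]: w=world(p,x["at"]); print(k,w.round(1),x["confidence"],pix(p,w).round())
E
```

```text
t: 13.95
tcp_pos: [570.8, 116.8, 100.3]
orientation: [-0.163, 2.517, 0.053]
wrist_force: [-0.2, 0.6, -0.6]
grip_width: 0.652
gripper_force: 0.0
t 13.95 tcp [570.8 116.8 100.3] pitch 0.95 head 0.131 y [-0.13  0.99  0.  ] j [ 0.42  0.58 -0.86  2.27  1.98  0.52 -0.38] F [-0.2  0.6 -0.6]
n 2 shift [41.0, -26.0, -71.0] turn [0.0, 0.05, -0.001]
21 -13 -36 0 0.02 -0; 41 -26 -71 0 0.05 -0; 
fit_orange [610.3 121.4  52.8] 0.94 [314. 270.]
fit_blue [626.1  -1.   54. ] 0.97 [105. 272.]
```

View pics/w6.png

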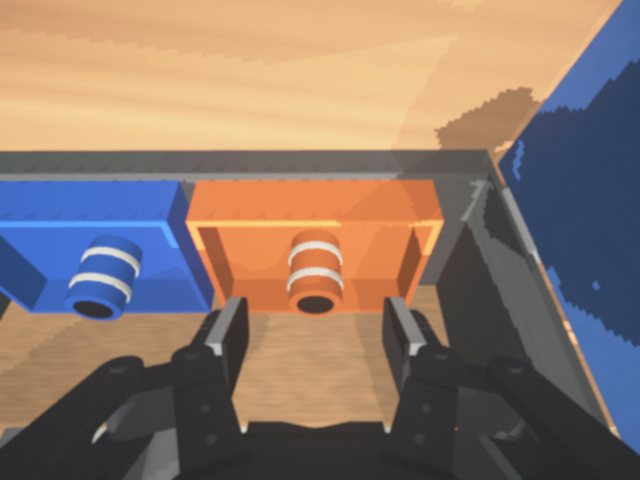

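The orange coupling stands upright in its tray at (315,270) and the blue one is still in place at (105,280). I'll back out, then plan the door sweep over and around the panel.

```bash
cat > door.py <<'E'
import numpy as np
H=np.array([552.5,213.8]); Y=.134
def dp(a,r,off,z):  # point at distance r from hinge, off mm outward of outer face
    y=Y-a; return np.r_[H+r*np.array([np.sin(y),-np.cos(y)])+(12+off)*np.array([-np.cos(y),-np.sin(y)]),z]
E
python3 - <<'E'
from h import *; from sim import run; from door import *
o=bot.get_obs(); th=1.1
t2p=lambda t,ps=.13:(np.array(t)-18.7*Rt(th,ps)[:,2]).round(0)
W=[([490,90,150],th,.13,0),([470,90,330],th,.13,0)]
for ps in (.13,.5):
  print(ps); X=W+[(t2p(dp(1.78,150,70,320),ps),th,ps,0),(t2p(dp(1.78,150,70,225),ps),th,ps,0)]
  for a in (1.78,1.4,1.0,.7,.4): X.append((t2p(dp(a,150,12,225),ps),th,ps,0))
  X+= [(t2p(dp(.4,150,60,225)),th,.13,0),(t2p(dp(.4,210,20,225)),th,.13,0),(t2p(dp(0,210,0,225)),th,.13,0)]
  run(o["joint_positions"],X)
go2([490,90,150],th,.13)
E
```

```text
0.13
[490, 90, 150] 1.1 0.13 0 err 0 0.00 [ 0.51  0.36 -0.96  2.35  1.33  0.38  0.14]
[470, 90, 330] 1.1 0.13 0 err 0 0.00 [ 0.98 -0.14 -1.11  2.13 -0.23  0.61  1.7 ]
[401. 306. 337.] 1.1 0.13 0 err 0 0.00 [ 0.94 -0.29 -1.51  2.04 -0.14  0.69  1.16]
[401. 306. 242.] 1.1 0.13 0 err 29 0.10 [ 0.99 -0.29 -1.55  2.24 -0.38  0.4   1.4 ]
[396. 248. 242.] 1.1 0.13 0 err 7 0.03 [ 1.06 -0.29 -1.55  2.27 -0.33  0.43  1.43]
[394. 191. 242.] 1.1 0.13 0 err 0 0.00 [ 1.04 -0.24 -1.44  2.31 -0.29  0.41  1.5 ]
[414. 134. 242.] 1.1 0.13 0 err 0 0.00 [ 1.07 -0.16 -1.36  2.33 -0.23  0.39  1.58]
[443.  99. 242.] 1.1 0.13 0 err 0 0.00 [ 1.39 -0.15 -1.55  2.3  -0.39  0.4   1.84]
[482.  74. 242.] 1.1 0.13 0 err 12 0.03 [ 1.59 -0.29 -1.55  2.28 -0.84  0.49  2.36]
[435.  87. 242.] 1.1 0.13 0 err 0 0.00 [ 1.4  -0.29 -1.41  2.33 -0.76  0.49  2.25]
[458.  18. 242.] 1.1 0.13 0 err 0 0.00 [ 1.69 -0.22 -1.55  2.3  -0.77  0.49  2.42]
[560.   3. 242.] 1.1 0.13 0 err 58 0.14 [ 1.76 -0.29 -1.55  2.24 -1.01  0.49  2.64]
0.5
[490, 90, 150] 1.1 0.13 0 err 0 0.00 [ 0.51  0.36 -0.96  2.35  1.33  0.38  0.14]
[470, 90, 330] 
[... 291 characters left out ...]
29 -0.77  0.49  2.26]
[395. 188. 242.] 1.1 0.5 0 err 0 0.00 [ 1.09 -0.21 -1.37  2.34 -0.72  0.47  2.34]
[415. 131. 242.] 1.1 0.5 0 err 0 0.00 [ 1.17 -0.12 -1.34  2.34 -0.64  0.46  2.41]
[444.  96. 242.] 1.1 0.5 0 err 0 0.00 [ 1.6  -0.25 -1.55  2.31 -0.94  0.62  2.8 ]
[482.  71. 242.] 1.1 0.5 0 err 18 0.05 [ 1.68 -0.29 -1.55  2.28 -1.    0.65  2.9 ]
[435.  87. 242.] 1.1 0.13 0 err 0 0.00 [ 1.4  -0.29 -1.41  2.33 -0.76  0.49  2.25]
[458.  18. 242.] 1.1 0.13 0 err 0 0.00 [ 1.69 -0.22 -1.55  2.3  -0.77  0.49  2.42]
[560.   3. 242.] 1.1 0.13 0 err 58 0.14 [ 1.76 -0.29 -1.55  2.24 -1.01  0.49  2.64]
n 2 shift [41.0, -16.0, -71.0] turn [-0.0, 0.149, 0.001]
20 -8 -35 -0 0.07 0; 41 -16 -71 -0 0.15 0;
```

```bash
python3 -m jog '8 -3 -14 0 .03 0; 16 -6 -28 0 .06 0; 24 -9 -42 0 .09 0; 32 -12 -56 0 .12 0; 41 -16 -71 0 .15 0' .8
cat > t2.py <<'E'
from h import *; from sim import run; from door import *
o=bot.get_obs(); pi=np.pi
t2p=lambda t,th,ps:(np.array(t)-18.7*Rt(th,ps)[:,2]).round(0)
for th,ps in ((1.3,.13),(1.2,.13),(1.3,.6)):
  print(th,ps); X=[([475,90,230],1.2,.13,0),([470,90,330],1.3,.13,0),([470,90,330],1.3,.13,1),([470,90,330],1.3,.13,2),([470,90,330],1.3,.13,pi)]
  X+=[(t2p(dp(1.78,150,70,320),th,ps),th,ps,pi),(t2p(dp(1.78,150,70,225),th,ps),th,ps,pi)]
  for a in (1.78,1.4,1.0,.7,.4): X.append((t2p(dp(a,150,12,225),th,ps),th,ps,pi))
  X+= [(t2p(dp(.4,150,60,225),1.2,.13),1.2,.13,pi),(t2p(dp(.4,210,20,225),1.2,.13),1.2,.13,pi),(t2p(dp(0,210,0,225),1.2,.13),1.2,.13,pi)]
  run(o["joint_positions"],X)
cur(); go2([475,90,230],1.2,.13)
E
python3 t2.py
```

```text
t: 14.6
tcp_pos: [498.8, 91.2, 133.1]
orientation: [-0.174, 2.669, 0.043]
wrist_force: [0.3, 0.1, 0.8]
grip_width: 0.203
gripper_force: 0.0
1.3 0.13
[475, 90, 230] 1.2 0.13 0 err 0 0.00 [ 0.88  0.31 -1.37  2.22  0.74  0.61  0.72]
[470, 90, 330] 1.3 0.13 0 err 0 0.00 [ 1.15  0.16 -1.55  2.03  0.29  0.86  1.17]
[470, 90, 330] 1.3 0.13 1 err 0 0.00 [ 1.02  0.06 -1.32  2.03  0.12  0.83  0.35]
[470, 90, 330] 1.3 0.13 2 err 0 0.00 [ 0.91  0.04 -1.19  2.03  0.09  0.83 -0.62]
[470, 90, 330] 1.3 0.13 3.141592653589793 err 0 0.00 [ 0.83  0.03 -1.11  2.03  0.08  0.83 -1.75]
[404. 306. 338.] 1.3 0.13 3.141592653589793 err 0 0.00 [ 0.28  0.17 -1.19  1.95  0.42  0.96 -2.54]
[404. 306. 243.] 1.3 0.13 3.141592653589793 err 0 0.00 [ 0.11  0.3  -1.06  2.08  0.63  0.8  -2.77]
[400. 248. 243.] 1.3 0.13 3.141592653589793 err 0 0.00 [ 0.31  0.21 -1.13  2.16  0.53  0.73 -2.59]
[397. 191. 243.] 1.3 0.13 3.141592653589793 err 0 0.00 [ 0.55  0.12 -1.2   2.22  0.38  0.67 -2.34]
[418. 134. 243.] 1.3 0.13 3.141592653589793 err 0 0.00 [ 0.74  0.11 -1.21  2.22  0.3   0.64 -2.11]
[447.  99. 243.] 1.3 0.13 3.1415926
[... 2826 characters left out ...]
141592653589793 err 0 0.00 [ 0.95  0.25 -1.33  2.18  0.27  0.66 -1.51]
[486.  73. 243.] 1.3 0.6 3.141592653589793 err 0 0.00 [ 0.89  0.32 -1.25  2.11  0.34  0.69 -1.51]
[437.  87. 242.] 1.2 0.13 3.141592653589793 err 0 0.00 [ 0.89  0.05 -1.19  2.26  0.19  0.5  -1.88]
[460.  19. 242.] 1.2 0.13 3.141592653589793 err 0 0.00 [ 1.02  0.11 -1.17  2.23  0.17  0.5  -1.7 ]
[562.   3. 242.] 1.2 0.13 3.141592653589793 err 0 0.00 [ 0.73  0.32 -0.95  2.03  0.46  0.58 -1.92]
t 14.6 tcp [498.8  91.2 133.1] pitch 1.103 head 0.132 y [-0.13  0.99  0.  ] j [ 0.48  0.35 -0.85  2.32  1.29  0.34  0.22] F [0.3 0.1 0.8]
n 2 shift [-21.0, 2.0, -79.0] turn [0.001, 0.097, -0.0]
-10 1 -39 0 0.05 -0; -21 2 -79 0 0.1 -0;
```

```bash
python3 -m jog '-5 0 -18 0 .02 0; -10 1 -38 0 .05 0; -16 1 -58 0 .07 0; -21 2 -79 0 .1 0; -21 2 -79 0 .1 0' 1
python3 - <<'E'
from h import *; cur(); go2([470,90,330],1.3,.13)
E
```

```text
t: 15.1
tcp_pos: [484.0, 90.9, 215.4]
orientation: [-0.177, 2.764, 0.036]
wrist_force: [0.3, -0.7, -0.2]
grip_width: 0.003
gripper_force: 0.0
t 15.1 tcp [484.   90.9 215.4] pitch 1.198 head 0.133 y [-0.13  0.99  0.  ] j [ 0.87  0.27 -1.26  2.2   0.64  0.57  0.87] F [ 0.3 -0.7 -0.2]
n 2 shift [-27.0, 1.0, -93.0] turn [0.001, 0.102, -0.003]
-13 1 -47 0 0.05 -0; -27 1 -93 0 0.1 -0;
```

```bash
python3 -m jog '-3 0 -10 0 .02 .14; -6 0 -25 0 .03 .28; -12 0 -40 0 .05 .42; -18 0 -60 0 .07 .56; -24 0 -80 0 .08 .7'
python3 - <<'E'
from h import *; cur(); go2([465,90,330],1.3,.13,2)
E
```

```text
t: 15.6
tcp_pos: [475.3, 89.8, 296.1]
orientation: [0.811, 2.761, 0.212]
wrist_force: [0.0, -0.3, 0.4]
grip_width: -0.001
gripper_force: 0.0
t 15.6 tcp [475.3  89.8 296.1] pitch 1.275 head 0.233 y [0.51 0.83 0.21] j [ 1.16  0.09 -1.42  2.06  0.13  0.77  0.67] F [ 0.  -0.3  0.4]
n 9 shift [2.0, 1.0, -17.0] turn [0.031, -0.026, 1.294]
0 0 -2 0 -0 0.14; 0 0 -4 0.01 -0.01 0.29; 1 0 -6 0.01 -0.01 0.43; 1 1 -7 0.01 -0.01 0.58; 1 1 -9 0.02 -0.01 0.72; 1 1 -11 0.02 -0.02 0.86; 1 1 -13 0.02 -0.02 1.01; 1 1 -15 0.03 -0.02 1.15; 2 1 -17 0.03 -0.03 1.29;
```

```bash
python3 -m jog '0 0 -4 0 0 .14; 0 0 -8 0 0 .29; 1 0 -12 .01 -.01 .43; 1 1 -16 .01 -.01 .58; 1 1 -18 .02 -.01 .72'
python3 -m jog '0 0 0 0 0 .14; 0 0 0 0 0 .28; 0 0 0 0 0 .42; 0 0 0 0 0 .56; 0 0 0 0 0 .56'
cat > pl.py <<'E'
import sys; from h import *; from door import *
# a r off z th ps roll
a,r,off,z,th,ps,roll=map(float,sys.argv[1:]); cur(); t=dp(a,r,off,z); print("goal tcp",t.round(0)); go2(t-18.7*Rt(th,ps)[:,2],th,ps,roll)
E
python3 pl.py 1.78 150 70 320 1.3 .4 2
```

```text
t: 16.1
tcp_pos: [469.6, 89.3, 313.0]
orientation: [1.768, 2.337, 0.3]
wrist_force: [0.7, -0.9, -0.9]
grip_width: -0.002
gripper_force: 0.0
t: 16.6
tcp_pos: [469.7, 89.5, 312.9]
orientation: [2.385, 1.798, 0.376]
wrist_force: [0.1, 0.2, 0.2]
grip_width: 0.003
gripper_force: 0.0
t 16.6 tcp [469.7  89.5 312.9] pitch 1.288 head 0.162 y [ 0.93 -0.28  0.25] j [ 1.31 -0.05 -1.48  2.04 -0.06  0.82 -0.42] F [0.1 0.2 0.2]
goal tcp [409. 307. 320.]
n 5 shift [194.0, -115.0, -14.0] turn [0.038, 0.054, -0.24]
39 -23 -3 0.01 0.01 -0.05; 77 -46 -6 0.02 0.02 -0.1; 116 -69 -8 0.02 0.03 -0.14; 155 -92 -11 0.03 0.04 -0.19; 194 -115 -14 0.04 0.05 -0.24;
```

```bash
python3 -m jog '30 -18 -6 0 0 .03; 68 -41 -10 0 0 .06; 108 -65 -12 0 0 .1; 150 -90 -14 0 0 .14; 194 -115 -14 0 0 .18'
python3 pl.py 1.78 150 70 225 1.3 .4 2.4
```

```text
t: 17.1
tcp_pos: [399.6, 296.1, 329.9]
orientation: [2.556, 1.585, 0.415]
wrist_force: [1.8, -0.2, 0.1]
grip_width: -0.003
gripper_force: 0.0
t 17.1 tcp [399.6 296.1 329.9] pitch 1.277 head 0.186 y [ 0.86 -0.45  0.23] j [ 1.07 -0.31 -1.57  1.97 -0.26  0.91 -0.87] F [ 1.8 -0.2  0.1]
goal tcp [409. 307. 225.]
n 3 shift [-5.0, -21.0, 104.0] turn [0.057, 0.029, -0.023]
-2 -7 35 0.02 0.01 -0.01; -3 -14 69 0.04 0.02 -0.02; -5 -21 104 0.06 0.03 -0.02;
```

```bash
python3 -m jog '0 0 0 .02 .01 .1; 0 0 0 .04 .02 .2; 0 0 0 .05 .03 .33; 0 0 0 .05 .03 .46; 0 0 0 .05 .03 .6'
python3 pl.py 1.78 150 70 225 1.3 .4 2.8
```

```text
t: 17.6
tcp_pos: [398.1, 296.3, 328.7]
orientation: [-2.969, -0.79, -0.449]
wrist_force: [0.0, -1.2, -0.5]
grip_width: -0.001
gripper_force: 0.0
t 17.6 tcp [398.1 296.3 328.7] pitch 1.279 head 0.386 y [ 0.49 -0.87  0.04] j [ 1.06 -0.31 -1.52  1.99 -0.35  0.9  -1.37] F [ 0.  -1.2 -0.5]
goal tcp [409. 307. 225.]
n 3 shift [-15.0, -8.0, 103.0] turn [0.009, -0.02, -0.221]
-5 -3 34 0 -0.01 -0.07; -10 -5 69 0.01 -0.01 -0.15; -15 -8 103 0.01 -0.02 -0.22;
```

```bash
cat > t3.py <<'E'
from h import *; from sim import run; from door import *
q=bot.get_obs()["joint_positions"]
t2p=lambda t,th,ps:(np.array(t)-18.7*Rt(th,ps)[:,2]).round(0)
for th,ps,ro in ((1.3,.4,2.6),(1.5,.4,2.6),(1.45,.4,3.4)):
  print(th,ps,ro); X=[(t2p([409,307,z],th,ps),th,ps,ro) for z in (328,225)]
  for a in (1.78,1.4,1.0,.7,.4): X.append((t2p(dp(a,150,12,225),th,ps),th,ps,ro))
  run(q,X)
E
python3 t3.py
```

```text
1.3 0.4 2.6
[404. 305. 346.] 1.3 0.4 2.6 err 6 0.03 [ 1.09 -0.29 -1.55  1.97 -0.37  0.9  -0.93]
[404. 305. 243.] 1.3 0.4 2.6 err 37 0.14 [ 1.07 -0.29 -1.55  2.2  -0.56  0.59 -0.74]
[400. 247. 243.] 1.3 0.4 2.6 err 18 0.07 [ 1.17 -0.29 -1.55  2.22 -0.54  0.64 -0.66]
[398. 190. 243.] 1.3 0.4 2.6 err 4 0.02 [ 1.29 -0.29 -1.55  2.24 -0.54  0.69 -0.54]
[418. 133. 243.] 1.3 0.4 2.6 err 3 0.01 [ 1.45 -0.29 -1.55  2.24 -0.59  0.71 -0.34]
[447.  98. 243.] 1.3 0.4 2.6 err 12 0.05 [ 1.56 -0.29 -1.55  2.23 -0.65  0.71 -0.2 ]
[485.  73. 243.] 1.3 0.4 2.6 err 30 0.11 [ 1.63 -0.29 -1.55  2.22 -0.7   0.68 -0.1 ]
1.5 0.4 2.6
[408. 306. 347.] 1.5 0.4 2.6 err 24 0.13 [ 1.12 -0.29 -1.55  1.95 -0.38  1.03 -0.91]
[408. 306. 244.] 1.5 0.4 2.6 err 53 0.23 [ 1.1  -0.29 -1.55  2.16 -0.51  0.74 -0.77]
[404. 248. 244.] 1.5 0.4 2.6 err 36 0.16 [ 1.19 -0.29 -1.55  2.18 -0.47  0.78 -0.7 ]
[401. 191. 244.] 1.5 0.4 2.6 err 22 0.11 [ 1.3  -0.29 -1.55  2.2  -0.45  0.82 -0.61]
[421. 134. 244.] 1.5 0.4 2.6 err 21 0.10 [ 1.44 -0.29 -1.55  2.2  -0.46  0.83 -0.46]
[451. 100. 244.] 1.5 0.4 2.6 err 31 0.14 [ 1.53 -0.29 -1.55  2.19 -0.49  0.81 -0.36]
[489.  75. 244.] 1.5 0.4 2.6 err 46 0.21 [ 1.6  -0.29 -1.55  2.17 -0.53  0.77 -0.26]
1.45 0.4 3.4
[407. 306. 347.] 1.45 0.4 3.4 err 20 0.11 [ 1.12 -0.29 -1.55  1.95 -0.38  1.   -1.71]
[407. 306. 244.] 1.45 0.4 3.4 err 49 0.21 [ 1.09 -0.29 -1.55  2.17 -0.52  0.7  -1.57]
[403. 248. 244.] 1.45 0.4 3.4 err 32 0.14 [ 1.19 -0.29 -1.55  2.19 -0.49  0.75 -1.5 ]
[400. 191. 244.] 1.45 0.4 3.4 err 18 0.08 [ 1.3  -0.29 -1.55  2.21 -0.47  0.79 -1.4 ]
[421. 134. 244.] 1.45 0.4 3.4 err 17 0.08 [ 1.44 -0.29 -1.55  2.21 -0.49  0.8  -1.24]
[450.  99. 244.] 1.45 0.4 3.4 err 26 0.12 [ 1.54 -0.29 -1.55  2.2  -0.52  0.78 -1.12]
[488.  75. 244.] 1.45 0.4 3.4 err 42 0.18 [ 1.61 -0.29 -1.55  2.18 -0.56  0.75 -1.03]
```

```bash
cat > t4.py <<'E'
from h import *; from sim import run; from door import *
q=bot.get_obs()["joint_positions"]; 
def P_(r,az,z): return [round(r*np.cos(az)),round(r*np.sin(az)),z]
ro=3.14
for rr in (650,):
 for az0 in (-.6,-1.0):
  for zz in (350,420):
   print(rr,az0,zz); X=[(P_(500,.2,360),1.35,.2,ro),(P_(500,az0/2,360),1.35,az0/2,ro),(P_(560,az0,360),1.35,az0,ro),(P_(rr,az0,zz),1.35,az0,ro)]
   X+=[(P_(600,0,400),1.35,0,ro),(P_(560,.35,400),1.35,.35,ro),(P_(510,.65,360),1.35,.65,ro),([404,305,243],1.35,.65,ro)]
   for a in (1.78,1.4,1.0,.7,.4): X.append((dp(a,150,12,243),1.35,.5,ro))
   run(q,X)
E
python3 t4.py
```

```text
650 -0.6 350
[490, 99, 360] 1.35 0.2 3.14 err 4 0.02 [ 1.58 -0.29 -1.55  1.94 -0.41  1.   -1.18]
[478, -148, 360] 1.35 -0.3 3.14 err 4 0.02 [ 2.08 -0.29 -1.55  1.94 -0.42  1.   -1.18]
[462, -316, 360] 1.35 -0.6 3.14 err 31 0.15 [ 2.38 -0.29 -1.55  1.93 -0.48  0.89 -1.14]
[536, -367, 350] 1.35 -0.6 3.14 err 84 0.34 [ 2.38 -0.29 -1.55  1.95 -0.62  0.71 -1.04]
[600, 0, 400] 1.35 0 3.14 err 44 0.22 [ 1.8  -0.29 -1.55  1.84 -0.49  0.91 -1.15]
[526, 192, 400] 1.35 0.35 3.14 err 24 0.13 [ 1.44 -0.29 -1.55  1.84 -0.45  1.   -1.18]
[406, 309, 360] 1.35 0.65 3.14 err 8 0.04 [ 1.13 -0.29 -1.55  1.94 -0.43  0.98 -1.17]
[404, 305, 243] 1.35 0.65 3.14 err 40 0.16 [ 1.1  -0.29 -1.55  2.2  -0.61  0.65 -0.98]
[404.72715691 249.00208582 243.        ] 1.35 0.5 3.14 err 25 0.10 [ 1.19 -0.29 -1.55  2.21 -0.56  0.68 -1.08]
[402.21141233 191.67895988 243.        ] 1.35 0.5 3.14 err 10 0.04 [ 1.31 -0.29 -1.55  2.23 -0.55  0.73 -0.96]
[422.68938283 134.90004012 243.        ] 1.35 0.5 3.14 err 10 0.04 [ 1.46 -0.29 -1.55  2.23 -0.58  0.75 -0.79]
[451.80371319 100.06232892 243.        ] 1.35 0.5 3.14 err 20 0.0
[... 3207 characters left out ...]
0.65 3.14 err 0 0.00 [ 0.52  0.34 -1.53  1.9   0.47  1.05 -2.09]
[404, 305, 243] 1.35 0.65 3.14 err 0 0.00 [ 0.32  0.41 -1.31  2.08  0.63  0.82 -2.24]
[404.72715691 249.00208582 243.        ] 1.35 0.5 3.14 err 0 0.00 [ 0.49  0.34 -1.35  2.14  0.57  0.78 -2.25]
[402.21141233 191.67895988 243.        ] 1.35 0.5 3.14 err 0 0.00 [ 0.75  0.32 -1.49  2.2   0.53  0.76 -2.12]
[422.68938283 134.90004012 243.        ] 1.35 0.5 3.14 err 0 0.00 [ 0.91  0.37 -1.54  2.2   0.55  0.78 -2.02]
[451.80371319 100.06232892 243.        ] 1.35 0.5 3.14 err 0 0.00 [ 0.94  0.42 -1.5   2.16  0.59  0.8  -1.96]
[489.91294295  75.38446514 243.        ] 1.35 0.5 3.14 err 0 0.00 [ 0.91  0.49 -1.43  2.09  0.64  0.84 -1.91]
```

```bash
cat > t5.py <<'E'
from h import *; from sim import run; from door import *
q=bot.get_obs()["joint_positions"]
print("A")
X=[([410,290,350],1.35,.4,r) for r in (3,3.5,4,4.5,5,5.5)]; q1=run(q,X)
print("B"); X=[([450,0,360],1.35,.0,3.0)]+[([450,0,360],1.35,.0,r) for r in (3.5,4,4.5,5,5.5)]; run(q,X)
print("C"); X=[([450,0,360],1.35,.0,3.0),([500,-250,360],1.35,-.45,3.0)]+[([500,-250,360],1.35,-.45,r) for r in (3.5,4,4.5,5,5.5)]; run(q,X)
E
python3 t5.py
```

```text
A
[410, 290, 350] 1.35 0.4 3 err 7 0.04 [ 1.13 -0.29 -1.55  1.96 -0.37  0.95 -1.29]
[410, 290, 350] 1.35 0.4 3.5 err 7 0.04 [ 1.13 -0.29 -1.55  1.96 -0.37  0.95 -1.79]
[410, 290, 350] 1.35 0.4 4 err 7 0.04 [ 1.13 -0.29 -1.55  1.96 -0.37  0.95 -2.29]
[410, 290, 350] 1.35 0.4 4.5 err 7 0.04 [ 1.13 -0.29 -1.55  1.96 -0.37  0.95 -2.79]
[410, 290, 350] 1.35 0.4 5 err 14 0.22 [ 1.22 -0.29 -1.52  2.01 -0.61  0.96 -2.9 ]
[410, 290, 350] 1.35 0.4 5.5 err 33 0.46 [ 1.16 -0.29 -1.37  2.17 -0.98  0.83 -2.9 ]
B
[450, 0, 360] 1.35 0.0 3.0 err 0 0.00 [ 1.2  -0.11 -1.15  2.01 -0.15  0.96 -1.31]
[450, 0, 360] 1.35 0.0 3.5 err 0 0.00 [ 1.33 -0.15 -1.24  2.01 -0.21  0.97 -1.74]
[450, 0, 360] 1.35 0.0 4 err 0 0.00 [ 1.48 -0.24 -1.29  2.01 -0.34  1.   -2.1 ]
[450, 0, 360] 1.35 0.0 4.5 err 0 0.00 [ 1.53 -0.29 -1.3   2.02 -0.4   1.02 -2.53]
[450, 0, 360] 1.35 0.0 5 err 5 0.07 [ 1.56 -0.29 -1.28  2.03 -0.47  1.03 -2.9 ]
[450, 0, 360] 1.35 0.0 5.5 err 25 0.33 [ 1.61 -0.29 -1.19  2.13 -0.77  1.   -2.9 ]
C
[450, 0, 360] 1.35 0.0 3.0 err 0 0.00 [ 1.2  -0.11 -1.15  2.01 -0.15  0.96 -1.31]
[500, -250, 360] 1.35 -0.45 3.0 err 0 0.00 [ 1.22  0.24 -0.97  1.8   0.27  1.   -1.71]
[500, -250, 360] 1.35 -0.45 3.5 err 0 0.00 [ 1.14  0.22 -0.87  1.8   0.22  0.99 -2.17]
[500, -250, 360] 1.35 -0.45 4 err 0 0.00 [ 1.07  0.2  -0.77  1.8   0.19  0.98 -2.64]
[500, -250, 360] 1.35 -0.45 4.5 err 0 0.00 [ 0.2   0.16  0.26  1.8  -0.06  0.97 -2.9 ]
[500, -250, 360] 1.35 -0.45 5 err 0 0.00 [-0.62  0.45  1.43  1.81 -0.58  1.11 -2.9 ]
[500, -250, 360] 1.35 -0.45 5.5 err 24 0.25 [-0.51  0.58  1.53  1.84 -0.9   1.26 -2.9 ]
```

```bash
python3 - <<'E'
from h import *; cur(); go2([450,0,360],1.35,0,3.0)
E
```

```text
t 17.6 tcp [398.1 296.3 328.7] pitch 1.279 head 0.386 y [ 0.49 -0.87  0.04] j [ 1.06 -0.31 -1.52  1.99 -0.35  0.9  -1.37] F [ 0.  -1.2 -0.5]
n 7 shift [-92.0, 286.0, -30.0] turn [-0.087, -0.083, 0.366]
-13 41 -4 -0.01 -0.01 0.05; -26 82 -8 -0.02 -0.02 0.1; -40 122 -13 -0.04 -0.04 0.16; -53 163 -17 -0.05 -0.05 0.21; -66 204 -21 -0.06 -0.06 0.26; -79 245 -25 -0.07 -0.07 0.31; -92 286 -30 -0.09 -0.08 0.37;
```

```bash
python3 -m jog '-10 30 -8 0 0 .03; -24 70 -14 -.02 -.02 .08; -37 112 -18 -.04 -.04 .14; -50 155 -22 -.05 -.05 .2; -64 200 -26 -.06 -.06 .26'
python3 - <<'E'
from h import *; cur(); go2([460,-60,360],1.35,-.1,3.0)
E
```

```text
t: 18.1
tcp_pos: [437.0, 87.6, 343.0]
orientation: [3.094, 0.397, 0.375]
wrist_force: [0.9, 0.5, 0.4]
grip_width: -0.004
gripper_force: 0.0
t 18.1 tcp [437.   87.6 343. ] pitch 1.331 head 0.127 y [ 0.25 -0.97  0.03] j [ 1.06 -0.21 -1.15  2.03 -0.24  0.97 -1.3 ] F [0.9 0.5 0.4]
n 4 shift [-12.0, 150.0, 3.0] turn [-0.049, -0.025, 0.208]
-3 37 1 -0.01 -0.01 0.05; -6 75 2 -0.02 -0.01 0.1; -9 112 2 -0.04 -0.02 0.16; -12 150 3 -0.05 -0.03 0.21;
```

Going well: j3 is recovering to −1.15.

```bash
python3 -m jog '-3 37 1 -.01 -.01 .05; -6 75 2 -.02 -.01 .1; -9 112 2 -.04 -.02 .16; -12 150 3 -.05 -.03 .21; -14 190 3 -.05 -.03 .26'
python3 - <<'E'
from h import *; from sim import run
cur(); go2([500,-250,350],1.35,-.45,3.0)
q=bot.get_obs()["joint_positions"]; run(q,[([500,-250,350],1.35,-.45,3.0)]+[([500,-250,350],1.35,-.45,r) for r in (3.5,4,4.5,4.75)])
E
```

```text
t: 18.6
tcp_pos: [471.7, -99.5, 341.7]
orientation: [3.102, -0.016, 0.332]
wrist_force: [0.6, 0.0, 0.7]
grip_width: -0.001
gripper_force: 0.0
t 18.6 tcp [471.7 -99.5 341.7] pitch 1.356 head -0.107 y [-0.01 -1.    0.02] j [ 1.25  0.01 -1.08  1.95 -0.    0.97 -1.41] F [0.6 0.  0.7]
n 4 shift [30.0, 152.0, 20.0] turn [-0.074, -0.003, 0.29]
8 38 5 -0.02 -0 0.07; 15 76 10 -0.04 -0 0.14; 23 114 15 -0.06 -0 0.22; 30 152 20 -0.07 -0 0.29; 
[500, -250, 350] 1.35 -0.45 3.0 err 0 0.00 [ 1.19  0.24 -0.93  1.82  0.26  0.97 -1.71]
[500, -250, 350] 1.35 -0.45 3.5 err 0 0.00 [ 1.11  0.22 -0.83  1.81  0.22  0.97 -2.17]
[500, -250, 350] 1.35 -0.45 4 err 0 0.00 [ 1.04  0.2  -0.74  1.81  0.19  0.96 -2.64]
[500, -250, 350] 1.35 -0.45 4.5 err 0 0.00 [ 0.21  0.16  0.24  1.81 -0.06  0.95 -2.9 ]
[500, -250, 350] 1.35 -0.45 4.75 err 0 0.00 [-0.42  0.27  1.04  1.82 -0.32  0.99 -2.9 ]
```

```bash
python3 -m jog '6 30 4 -.02 0 .09; 13 62 8 -.04 0 .18; 19 93 12 -.06 0 .27; 25 123 16 -.07 0 .36; 30 152 20 -.07 0 .45'
python3 -m jog '0 0 0 0 0 .14; 0 0 0 0 0 .28; 0 0 0 0 0 .42; 0 0 0 0 0 .56; 0 0 0 0 0 .7'
python3 - <<'E'
from h import *; cur()
E
```

```text
t: 19.1
tcp_pos: [503.2, -252.2, 330.7]
orientation: [2.998, -0.718, 0.327]
wrist_force: [0.5, 0.3, 0.1]
grip_width: -0.0
gripper_force: 0.0
t: 19.6
tcp_pos: [502.7, -251.2, 330.8]
orientation: [-2.575, 1.71, -0.33]
wrist_force: [-0.1, 0.6, -0.1]
grip_width: 0.0
gripper_force: 0.0
t 19.6 tcp [ 502.7 -251.2  330.8] pitch 1.356 head -0.431 y [-0.91 -0.39 -0.14] j [ 1.11  0.2  -0.81  1.82  0.2   0.97 -2.51] F [-0.1  0.6 -0.1]
```

```bash
python3 -m jog '0 0 0 0 0 .12; 0 0 0 0 0 .24; 0 0 0 0 0 .34; 0 0 0 0 0 .42; 0 0 0 0 0 .5'
python3 -m jog '0 0 0 0 0 .05; 0 0 0 0 0 .1; 0 0 0 0 0 .15; 0 0 0 0 0 .2; 0 0 0 0 0 .2'
python3 - <<'E'
from h import *; cur()
E
```

```text
t: 20.1
tcp_pos: [502.1, -251.8, 329.6]
orientation: [-2.06, 2.242, -0.3]
wrist_force: [0.2, -0.0, -1.0]
grip_width: -0.002
gripper_force: 0.0
t: 20.6
tcp_pos: [502.1, -252.5, 326.4]
orientation: [-1.879, 2.392, -0.284]
wrist_force: [-0.0, 0.5, -0.3]
grip_width: 0.0
gripper_force: 0.0
t 20.6 tcp [ 502.1 -252.5  326.4] pitch 1.365 head -0.468 y [-0.95  0.23 -0.2 ] j [-0.04  0.11  0.48  1.89 -0.06  0.95 -2.92] F [-0.   0.5 -0.3]
```

```bash
python3 -m jog '0 0 -4 0 0 -.1; 0 0 -8 0 0 -.24; 0 0 -12 0 0 -.38; 0 0 -16 0 0 -.52; 0 0 -20 0 0 -.66'
cat > t6.py <<'E'
from h import *; from sim import run; from door import *
cur(); q=bot.get_obs()["joint_positions"]
for ro,ps in ((3.3,.5),(3.3,.13)):
  print(ro,ps); X=[([480,-60,350],1.35,-.1,3.4),([450,120,350],1.35,.25,3.3),([404,305,350],1.35,ps,ro),([404,305,243],1.35,ps,ro)]
  for a in (1.78,1.4,1.0,.7,.4): X.append((dp(a,150,12,243).round(),1.35,ps,ro))
  X+=[(dp(.4,150,60,243).round(),1.2,.13,ro),(dp(.4,210,25,243).round(),1.2,.13,ro),(dp(0,210,5,243).round(),1.2,.13,ro)]
  run(q,X)
go2([480,-60,350],1.35,-.1,3.4)
E
python3 t6.py
```

```text
t: 21.1
tcp_pos: [498.7, -250.4, 346.2]
orientation: [-2.611, 1.678, -0.319]
wrist_force: [-0.2, 0.4, -0.5]
grip_width: -0.002
gripper_force: 0.0
t 21.1 tcp [ 498.7 -250.4  346.2] pitch 1.365 head -0.467 y [-0.9  -0.42 -0.13] j [ 0.01  0.09  0.42  1.86 -0.03  0.99 -2.27] F [-0.2  0.4 -0.5]
3.3 0.5
[480, -60, 350] 1.35 -0.1 3.4 err 0 0.00 [-0.15  0.03  0.24  1.96 -0.02  0.93 -1.83]
[450, 120, 350] 1.35 0.25 3.3 err 0 0.00 [-0.35 -0.    0.04  2.    0.    0.93 -1.78]
[404, 305, 350] 1.35 0.5 3.3 err 0 0.00 [-0.56  0.07 -0.16  1.92  0.06  0.94 -1.97]
[404, 305, 243] 1.35 0.5 3.3 err 0 0.00 [-0.58  0.17 -0.15  2.07  0.1   0.69 -2.02]
[405. 249. 243.] 1.35 0.5 3.3 err 0 0.00 [-0.49  0.12 -0.13  2.13  0.05  0.67 -1.87]
[402. 192. 243.] 1.35 0.5 3.3 err 0 0.00 [-0.4   0.07 -0.09  2.19 -0.01  0.67 -1.7 ]
[423. 135. 243.] 1.35 0.5 3.3 err 0 0.00 [-0.3   0.07 -0.03  2.19 -0.07  0.67 -1.5 ]
[452. 100. 243.] 1.35 0.5 3.3 err 0 0.00 [-0.24  0.1   0.01  2.15 -0.11  0.68 -1.37]
[490.  75. 243.] 1.35 0.5 3.3 err 0 0.00 [-0.18  0.16  0.03  2.08 -0.14  0.7  -1.28]
[444.  88. 243.] 1.2 0.13 3.3 err 0 0.
[... 785 characters left out ...]
5  0.07 -0.03  2.19  0.08  0.67 -2.03]
[452. 100. 243.] 1.35 0.13 3.3 err 0 0.00 [-0.28  0.1   0.01  2.15  0.03  0.67 -1.89]
[490.  75. 243.] 1.35 0.13 3.3 err 0 0.00 [-0.23  0.15  0.03  2.09  0.    0.68 -1.79]
[444.  88. 243.] 1.2 0.13 3.3 err 0 0.00 [-0.27  0.03  0.01  2.25  0.06  0.5  -1.9 ]
[462.  21. 243.] 1.2 0.13 3.3 err 0 0.00 [-0.15  0.05  0.08  2.23 -0.09  0.5  -1.59]
[564.   3. 243.] 1.2 0.13 3.3 err 0 0.00 [-0.1   0.22  0.08  2.02 -0.15  0.54 -1.5 ]
n 6 shift [-180.0, -65.0, -6.0] turn [0.078, -0.022, -0.775]
-30 -11 -1 0.01 -0 -0.13; -60 -22 -2 0.03 -0.01 -0.26; -90 -33 -3 0.04 -0.01 -0.39; -120 -43 -4 0.05 -0.01 -0.52; -150 -54 -5 0.06 -0.02 -0.65; -180 -65 -6 0.08 -0.02 -0.78;
```

```bash
python3 -m jog '-30 -11 -1 .01 0 -.13; -65 -24 -2 .03 -.01 -.26; -102 -37 -3 .04 -.01 -.39; -140 -51 -4 .05 -.01 -.52; -180 -65 -6 .06 -.02 -.65'
python3 - <<'E'
from h import *; cur(); go2([450,120,350],1.35,.25,3.3)
E
```

```text
t: 21.6
tcp_pos: [485.1, -58.8, 332.1]
orientation: [-3.016, 0.749, -0.339]
wrist_force: [0.4, 0.5, -0.1]
grip_width: -0.0
gripper_force: 0.0
t 21.6 tcp [485.1 -58.8 332.1] pitch 1.353 head -0.173 y [-0.46 -0.89 -0.07] j [-0.18 -0.04  0.21  2.02  0.05  0.95 -2.05] F [ 0.4  0.5 -0.1]
n 4 shift [-110.0, -145.0, -13.0] turn [0.091, -0.019, -0.568]
-28 -36 -3 0.02 -0 -0.14; -55 -72 -6 0.05 -0.01 -0.28; -83 -109 -10 0.07 -0.01 -0.43; -110 -145 -13 0.09 -0.02 -0.57;
```

```bash
python3 -m jog '-20 -28 -4 .02 0 -.12; -42 -57 -7 .04 -.01 -.24; -65 -86 -10 .06 -.01 -.36; -88 -115 -12 .08 -.02 -.47; -110 -145 -13 .09 -.02 -.57'
python3 pl.py 1.78 150 70 320 1.35 .5 3.3
```

```text
t: 22.1
tcp_pos: [456.1, 120.9, 332.7]
orientation: [-3.076, -0.142, -0.335]
wrist_force: [-0.2, -0.5, -1.1]
grip_width: 0.001
gripper_force: 0.0
t 22.1 tcp [456.1 120.9 332.7] pitch 1.35 head 0.248 y [ 0.1  -0.99 -0.03] j [-0.38 -0.06  0.03  2.04  0.03  0.94 -1.84] F [-0.2 -0.5 -1.1]
goal tcp [409. 307. 320.]
n 4 shift [-33.0, -189.0, 12.0] turn [0.054, -0.009, -0.243]
-8 -47 3 0.01 -0 -0.06; -16 -95 6 0.03 -0 -0.12; -24 -142 9 0.04 -0.01 -0.18; -33 -189 12 0.05 -0.01 -0.24;
```

```bash
python3 -m jog '-6 -36 -2 .01 0 -.05; -12 -74 -2 .02 0 -.1; -19 -112 0 .03 0 -.15; -26 -150 4 .04 -.01 -.2; -33 -189 8 .05 -.01 -.24'
python3 pl.py 1.78 150 70 225 1.35 .5 3.3
```

```text
t: 22.6
tcp_pos: [409.1, 307.3, 324.5]
orientation: [-3.015, -0.511, -0.321]
wrist_force: [1.8, 0.3, 0.4]
grip_width: -0.002
gripper_force: 0.0
t 22.6 tcp [409.1 307.3 324.5] pitch 1.351 head 0.48 y [ 0.33 -0.94 -0.03] j [-0.57  0.04 -0.18  1.96  0.08  0.93 -2.02] F [1.8 0.3 0.4]
goal tcp [409. 307. 225.]
n 3 shift [-22.0, 4.0, 97.0] turn [0.005, 0.001, -0.006]
-7 1 32 0 0 -0; -14 2 65 0 0 -0; -22 4 97 0 0 -0.01;
```

```bash
python3 -m jog '-6 1 25 0 0 0; -12 2 50 0 0 0; -17 3 75 0 0 0; -22 4 97 0 0 0'
python3 pl.py 1.78 150 16 225 1.35 .5 3.3
for a in 1.6 1.4 1.2 1.0; do python3 pl.py $a 150 12 225 1.35 .5 3.3 | grep shift; done
```

```text
t: 23.0
tcp_pos: [408.6, 305.0, 223.6]
orientation: [-3.016, -0.51, -0.319]
wrist_force: [0.3, 0.3, -0.1]
grip_width: -0.003
gripper_force: 0.0
t 23.0 tcp [408.6 305.  223.6] pitch 1.352 head 0.478 y [ 0.33 -0.94 -0.03] j [-0.58  0.15 -0.17  2.09  0.13  0.7  -2.08] F [ 0.3  0.3 -0.1]
goal tcp [405. 253. 225.]
n 2 shift [-20.0, 48.0, -7.0] turn [0.005, 0.002, -0.006]
-10 24 -4 0 0 -0; -20 48 -7 0.01 0 -0.01; 
n 2 shift [-33.0, 76.0, -11.0] turn [0.005, 0.002, -0.006]
n 3 shift [-42.0, 105.0, -14.0] turn [0.005, 0.002, -0.006]
n 3 shift [-44.0, 135.0, -15.0] turn [0.005, 0.002, -0.006]
n 4 shift [-41.0, 165.0, -16.0] turn [0.005, 0.002, -0.006]
```

```bash
python3 -m jog '-10 24 -4 0 0 0; -16 38 -6 0 0 0; -21 50 -7 0 0 0; -27 62 -9 0 0 0; -33 76 -11 0 0 0'
python3 -m jog '-4 14 -2 0 0 0; -9 29 -3 0 0 0; -10 44 -4 0 0 0; -11 59 -4 0 0 0; -10 74 -4 0 0 0'
for a in 1.0 .8 .6 .4; do python3 pl.py $a 150 12 225 1.35 .5 3.3 ; done; python3 - <<'E'
from h import *
o=bot.get_obs(); p=vision.capture("top"); save(p,"top2")
for x in nets.recognise(p,"door")[:2]: print(world(p,x["at"]).round(),x["confidence"])
E
```

```text
t: 23.5
tcp_pos: [401.4, 222.0, 226.4]
orientation: [-3.014, -0.51, -0.321]
wrist_force: [0.2, 0.6, 1.4]
grip_width: 0.003
gripper_force: 0.0
t: 24.0
tcp_pos: [415.4, 148.2, 225.5]
orientation: [-3.015, -0.51, -0.32]
wrist_force: [0.5, 1.0, 1.4]
grip_width: 0.004
gripper_force: 0.0
t 24.0 tcp [415.4 148.2 225.5] pitch 1.352 head 0.482 y [ 0.33 -0.94 -0.03] j [-0.37  0.01 -0.04  2.24 -0.03  0.68 -1.63] F [0.5 1.  1.4]
goal tcp [423. 135. 225.]
n 1 shift [2.0, 15.0, 1.0] turn [0.004, 0.001, -0.006]
2 15 1 0 0 -0.01; 
t 24.0 tcp [415.4 148.2 225.5] pitch 1.352 head 0.482 y [ 0.33 -0.94 -0.03] j [-0.37  0.01 -0.04  2.24 -0.03  0.68 -1.63] F [0.5 1.  1.4]
goal tcp [441. 111. 225.]
n 1 shift [12.0, 44.0, 2.0] turn [0.004, 0.001, -0.006]
12 44 2 0 0 -0.01; 
t 24.0 tcp [415.4 148.2 225.5] pitch 1.352 head 0.482 y [ 0.33 -0.94 -0.03] j [-0.37  0.01 -0.04  2.24 -0.03  0.68 -1.63] F [0.5 1.  1.4]
goal tcp [464.  91. 225.]
n 2 shift [26.0, 70.0, 4.0] turn [0.004, 0.001, -0.006]
13 35 2 0 0 -0; 26 70 4 0 0 -0.01; 
t 24.0 tcp [415.4 148.2 225.5] pitch 1.352 head 0.482 y [ 0.33 -0.94 -0.03] j [-0.37  0.01 -0.04  2.24 -0.03  0.68 -1.63] F [0.5 1.  1.4]
goal tcp [490.  75. 225.]
n 3 shift [46.0, 93.0, 8.0] turn [0.004, 0.001, -0.006]
15 31 3 0 0 -0; 30 62 5 0 0 -0; 46 93 8 0 0 -0.01; 
[367.  62. 273.] 0.56
```

```bash
python3 -m jog '2 15 1 0 0 0; 7 30 1 0 0 0; 12 44 2 0 0 0; 19 57 3 0 0 0; 26 70 4 0 0 0'
for a in .45 .3 .2; do python3 pl.py $a 150 12 225 1.35 .5 3.3 ; done
```

```text
t: 24.6
tcp_pos: [463.1, 91.6, 224.8]
orientation: [-3.014, -0.508, -0.318]
wrist_force: [-1.1, 0.6, -0.6]
grip_width: 0.001
gripper_force: 0.0
t 24.6 tcp [463.1  91.6 224.8] pitch 1.352 head 0.485 y [ 0.33 -0.94 -0.03] j [-0.27  0.07  0.04  2.18 -0.09  0.69 -1.4 ] F [-1.1  0.6 -0.6]
goal tcp [483.  79. 225.]
n 1 shift [14.0, 19.0, 2.0] turn [0.004, 0.002, -0.007]
14 19 2 0 0 -0.01; 
t 24.6 tcp [463.1  91.6 224.8] pitch 1.352 head 0.485 y [ 0.33 -0.94 -0.03] j [-0.27  0.07  0.04  2.18 -0.09  0.69 -1.4 ] F [-1.1  0.6 -0.6]
goal tcp [504.  70. 225.]
n 1 shift [31.0, 34.0, 5.0] turn [0.004, 0.002, -0.007]
31 34 5 0 0 -0.01; 
t 24.6 tcp [463.1  91.6 224.8] pitch 1.352 head 0.485 y [ 0.33 -0.94 -0.03] j [-0.27  0.07  0.04  2.18 -0.09  0.69 -1.4 ] F [-1.1  0.6 -0.6]
goal tcp [519.  66. 225.]
n 2 shift [43.0, 43.0, 8.0] turn [0.004, 0.002, -0.007]
22 21 4 0 0 -0; 43 43 8 0 0 -0.01;
```

```bash
python3 -m jog '7 10 1 0 0 0; 14 19 2 0 0 0; 23 27 4 0 0 0; 31 34 5 0 0 0'
python3 pl.py .3 180 50 225 1.2 .13 3.3
```

```text
t: 25.0
tcp_pos: [504.7, 69.3, 225.9]
orientation: [-3.014, -0.504, -0.32]
wrist_force: [-1.2, 0.5, 0.1]
grip_width: 0.003
gripper_force: 0.0
t 25.0 tcp [504.7  69.3 225.9] pitch 1.351 head 0.485 y [ 0.33 -0.94 -0.03] j [-0.23  0.14  0.07  2.1  -0.12  0.7  -1.31] F [-1.2  0.5  0.1]
goal tcp [462.  47. 225.]
n 3 shift [-47.0, 7.0, -10.0] turn [-0.079, 0.164, 0.345]
-16 2 -3 -0.03 0.05 0.11; -31 5 -6 -0.05 0.11 0.23; -47 7 -10 -0.08 0.16 0.34;
```

```bash
python3 -m jog '-16 2 -3 0 0 0; -31 4 -6 -.02 .04 .1; -40 6 -8 -.04 .08 .2; -45 7 -9 -.06 .12 .3; -47 7 -10 -.08 .16 .34'
python3 pl.py .3 210 15 225 1.2 .13 3.3; python3 - <<'E'
from h import *
from door import *
p=vision.capture("top"); save(p,"top3")
hsv=cv2.cvtColor(p["frame"],cv2.COLOR_RGB2HSV); m=cv2.inRange(hsv,(105,120,40),(120,255,255)); 
import numpy as np
best=None
for a in np.arange(0,1.2,.02):
    y=Y-a; pts=[]
    for r,x,z in ((5,0,276),(338,0,276),(338,-12,276),(338,-12,14),(5,-12,14)): pts.append(pix(p,np.r_[H+r*np.array([np.sin(y),-np.cos(y)])+x*np.array([np.cos(y),np.sin(y)]),z]))
    k=np.zeros(m.shape,np.uint8); cv2.fillConvexPoly(k,cv2.convexHull(np.array(pts).astype(np.int32)),255)
    s=(m&k).sum()/255/ (k>0).sum()
    if best is None or s>best[0]: best=(s,a)
print("door angle est",best)
E
```

```text
t: 25.5
tcp_pos: [460.9, 46.6, 225.6]
orientation: [-3.039, 0.042, -0.562]
wrist_force: [-0.2, -0.9, 0.1]
grip_width: -0.002
gripper_force: 0.0
t 25.5 tcp [460.9  46.6 225.6] pitch 1.202 head 0.125 y [-0.02 -1.   -0.05] j [-0.26 -0.02  0.07  2.3   0.05  0.49 -1.83] F [-0.2 -0.9  0.1]
goal tcp [491.  11. 225.]
n 1 shift [29.0, 35.0, 10.0] turn [0.002, 0.001, 0.001]
29 35 10 0 0 0; 
door angle est (np.float64(0.6468282252316465), np.float64(0.18))
```

```bash
python3 -m jog '6 20 2 0 0 0; 12 36 4 0 0 0; 20 36 7 0 0 0; 29 35 10 0 0 0'
for o in 40 20 10 0; do python3 pl.py 0 210 $o 228 1.2 .13 3.3; done
```

```text
t: 25.95
tcp_pos: [491.9, 11.5, 224.7]
orientation: [-3.039, 0.037, -0.559]
wrist_force: [1.0, 0.6, 0.4]
grip_width: 0.001
gripper_force: 0.0
t 25.95 tcp [491.9  11.5 224.7] pitch 1.203 head 0.128 y [-0.01 -1.   -0.05] j [-0.21  0.04  0.13  2.25 -0.05  0.49 -1.64] F [1.  0.6 0.4]
goal tcp [529.  -1. 228.]
n 1 shift [36.0, 12.0, 10.0] turn [0.001, 0.003, 0.004]
36 12 10 0 0 0; 
t 25.95 tcp [491.9  11.5 224.7] pitch 1.203 head 0.128 y [-0.01 -1.   -0.05] j [-0.21  0.04  0.13  2.25 -0.05  0.49 -1.64] F [1.  0.6 0.4]
goal tcp [549.   1. 228.]
n 2 shift [55.0, 9.0, 17.0] turn [0.001, 0.003, 0.004]
27 5 8 0 0 0; 55 9 17 0 0 0; 
t 25.95 tcp [491.9  11.5 224.7] pitch 1.203 head 0.128 y [-0.01 -1.   -0.05] j [-0.21  0.04  0.13  2.25 -0.05  0.49 -1.64] F [1.  0.6 0.4]
goal tcp [559.   3. 228.]
n 2 shift [64.0, 8.0, 20.0] turn [0.001, 0.003, 0.004]
32 4 10 0 0 0; 64 8 20 0 0 0; 
t 25.95 tcp [491.9  11.5 224.7] pitch 1.203 head 0.128 y [-0.01 -1.   -0.05] j [-0.21  0.04  0.13  2.25 -0.05  0.49 -1.64] F [1.  0.6 0.4]
goal tcp [569.   4. 228.]
n 2 shift [73.0, 6.0, 24.0] turn [0.001, 0.003, 0.004]
37 3 12 0 0 0; 73 6 24 0 0 0;
```

```bash
python3 -m jog '12 5 3 0 0 0; 24 10 6 0 0 0; 36 12 10 0 0 0; 46 10 13 0 0 0; 55 9 17 0 0 0'
python3 -m jog '3 0 1 0 0 0; 6 0 2 0 0 0; 8 0 3 0 0 0; 8 0 3 0 0 0'
```

```text
t: 26.45
tcp_pos: [547.0, 2.1, 226.9]
orientation: [-3.041, 0.035, -0.55]
wrist_force: [-35.8, -1.6, 25.1]
grip_width: -0.004
gripper_force: 18.0
t: 26.85
tcp_pos: [550.7, 2.5, 224.8]
orientation: [-3.043, 0.034, -0.537]
wrist_force: [-16.9, -0.3, 5.7]
grip_width: 0.001
gripper_force: 8.3
```

```bash
python3 -m jog '1 0 0 0 0 0; 2 0 0 0 0 0; 2 0 0 0 0 0'
python3 -m jog '2 0 0 0 0 0; 2 0 0 0 0 0; 2 0 0 0 0 0'
python3 - <<'E'
from h import *
cur()
E
```

```text
t: 27.15
tcp_pos: [554.2, 2.6, 225.1]
orientation: [-3.042, 0.034, -0.541]
wrist_force: [-8.8, 1.7, -2.7]
grip_width: 0.004
gripper_force: 4.3
t: 27.45
tcp_pos: [558.1, 2.1, 227.0]
orientation: [-3.041, 0.035, -0.549]
wrist_force: [-6.0, 0.7, -4.0]
grip_width: -0.003
gripper_force: 2.7
t 27.45 tcp [558.1   2.1 227. ] pitch 1.21 head 0.131 y [-0.01 -1.   -0.05] j [-0.18  0.15  0.15  2.11 -0.11  0.52 -1.55] F [-6.   0.7 -4. ]
```

```bash
python3 -m jog '1 0 0 0 0 0; 2 0 0 0 0 0; 2 0 0 0 0 0'
python3 -m jog '1 0 0 0 0 0; 2 0 0 0 0 0; 2 0 0 0 0 0'
python3 -m jog '1 0 0 0 0 0; 2 0 0 0 0 0; 2 0 0 0 0 0'
```

```text
t: 27.75
tcp_pos: [558.3, 2.1, 226.8]
orientation: [-3.042, 0.035, -0.543]
wrist_force: [-10.2, 1.0, -1.8]
grip_width: -0.002
gripper_force: 5.2
t: 28.05
tcp_pos: [558.6, 2.1, 226.7]
orientation: [-3.043, 0.034, -0.537]
wrist_force: [-15.5, 0.6, 0.4]
grip_width: -0.003
gripper_force: 7.9
t: 28.35
tcp_pos: [558.7, 2.2, 226.7]
orientation: [-3.044, 0.034, -0.531]
wrist_force: [-21.9, 1.1, 4.2]
grip_width: 0.001
gripper_force: 10.7
```

It has reached a hard stop at 558.6 after the catch gave way. I'll back off clear and check.

```bash
python3 -m jog '-5 0 -2 0 0 0; -15 0 -5 0 0 0; -35 0 -13 0 0 0; -60 0 -24 0 0 0; -85 0 -40 0 0 0'
python3 -m jog '0 0 0 0 0 0; 0 0 0 0 0 0; 0 0 0 0 0 0; 0 0 0 0 0 0; 0 0 0 0 0 0'
python3 - <<'E'
from h import *
cur(); p=vision.capture("top"); s=vision.capture("side"); save(p,"top4"); save(s,"side4")
a=cv2.resize(p["frame"][130:290,210:470],(800,492)); b=cv2.resize(s["frame"][70:400,200:500],None,fx=1,fy=1)
a=cv2.resize(p["frame"][110:290,200:480],(495,318)); b=cv2.resize(s["frame"][70:400,200:480],(305,360)); c=np.zeros((600,800,3),np.uint8)
c=np.zeros((600,800,3),np.uint8); b=cv2.resize(s["frame"][80:400,200:470],(506,600)); a=cv2.resize(p["frame"][120:290,210:470],(294,192)); c[:,:506]=b; c[:192,506:]=a
cv2.imwrite("pics/fin.png",c[:,:,::-1])
E
```

```text
t: 28.85
tcp_pos: [472.4, 2.2, 238.9]
orientation: [-3.039, 0.037, -0.562]
wrist_force: [0.5, 0.6, 0.2]
grip_width: 0.0
gripper_force: 0.0
t: 29.35
tcp_pos: [473.0, 2.0, 238.3]
orientation: [-3.04, 0.037, -0.559]
wrist_force: [0.2, -0.2, 0.3]
grip_width: 0.0
gripper_force: 0.0
t 29.35 tcp [473.    2.  238.3] pitch 1.204 head 0.127 y [-0.01 -1.   -0.05] j [-0.2  -0.02  0.14  2.27 -0.04  0.53 -1.62] F [ 0.2 -0.2  0.3]
```

View pics/fin.png

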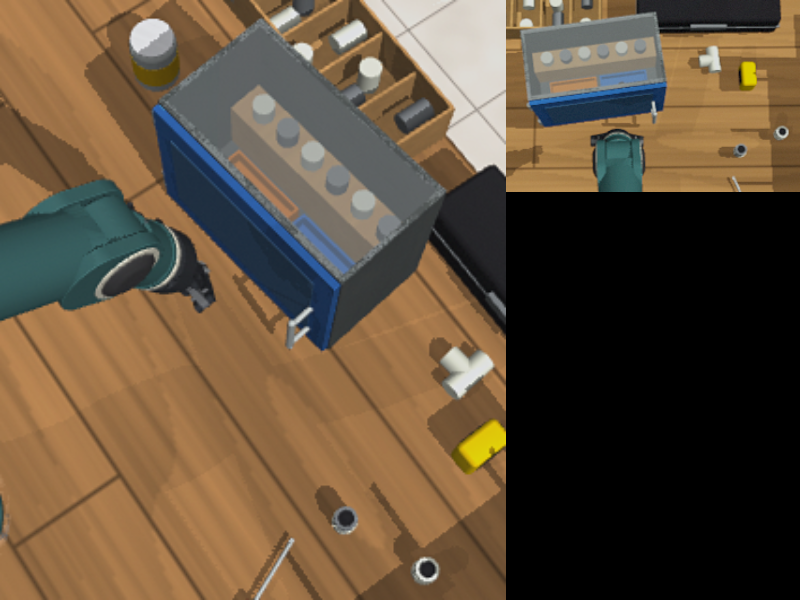

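The side view shows the door flush along the cabinet front with its free edge meeting the corner at (335,285–345), still shut 0.9 s after release. The grey (345,520) and white (425,570) couplings and the tee and tape look undisturbed. Handing in.

```bash
python3 -c "
from bench import bot
print(bot.finish_job())"
```

```text
the job is handed in; nothing more can be done
None
```

The orange coupling is standing in its orange tray, and the cabinet door is shut on its catch and stayed shut after the arm let go; the job was handed in at about 29 s of the 72 s allowed, with no verdict returned.

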